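# Right the toppled canister against the splash guard

## Robot

A 6-joint arm with a two-finger parallel gripper is mounted at the origin on the work surface. World frame = base frame: x ahead of the robot, y to its left, z up, the work surface at z = 0. Lengths are in mm, angles in rad, forces in N, time in s.
With the tool pointing down it reaches from about 350 to 975 mm from the base axis. Payload 7.1 kg.
Tool frame: the origin (TCP) lies between the finger pads; the fingertips stand 14 mm ahead of it and the grasp point (between the pads) lies 5 mm behind it; z points along the fingers, y is the direction in which the jaws open and shut (so a half turn about z gives the same grasp; the last joint's range is limited). The gripper opens to 88 mm and grips with 3 to 60 N. Pads are 20 mm wide; open, the fingers measure 115 mm over their backs; the gripper's body (75 mm by 178 mm) begins 61 mm behind the grasp point.
Start: joints at [-1.292, 0.423, 1.63, -0, 1.089, -0.019], TCP at [183.404, -597.468, 205.375] pointing down, gripper open.
Joint ranges: [-3, 3], [-0.9, 2.11], [0.09, 2.58], [-1.31, 4.45], [0.11, 2.69], [-2.54, 2.54]. Speed limits (rad/s): [2.39, 2.39, 3.01, 3.14, 3.14, 3.14].

## Interface

Orientations are given as a rotation vector (axis times angle).
In Python, from workcell import get_obs, get_image, calibration, close_job, regions_of, place_of gives the robot as it stands.
- The arm moves only by the tool move_arm, never from a script. Its argument "deltas" is a list of rows, each a list of 5 numbers: the closure in counts, from 0 (fully open) to 255 (shut), then the shift along the tool's x, y, z in m, then the turn about the tool's z in rad. In form: [[grip, x, y, z, roll], ...]. A call has 1 to 5 rows; each row is the pose to reach, as a shift and turn from the pose commanded when the call began, along the tool's axes at that moment; what a row does not reach only later rows make up. A row lasts 1/12 s, in which the tool goes at most 41.7 mm and 7.16 degrees, less where a joint would pass 70% of its speed; a pose out of reach is approached as far as the arm can. A call with a gripper value outside its range is refused whole. The fingers move at their own pace and stop on an object; the grip force is fixed at half the most. Time passes only in rows, so rows that repeat a pose let the fingers close. It gives the time, the measured TCP pose, the force and the opening at its end, in the units of the state.
- get_obs(): the state, without advancing time (a new reading comes with each control period).
- get_image(name): name is "side" or "top" or "wrist"; returns the picture (384x512x3 uint8, blue, green, red); there is no depth.
- calibration(name): a dict with "intrinsics" (3x3 intrinsics, pixels), "world_to_cam" (4x4, takes a point from world to camera coordinates); the wrist camera has in their place "hand_eye" (4x4, takes a point from camera to tool coordinates, whose origin is the TCP and whose axes are the flange's). Camera axes: x right, y down, z forward; pixel columns grow to the right and rows downward; lengths in mm; the calibration is good to about 2 mm. The wrist camera is an equidistant fisheye: a pixel r from the principal point sees the ray r / f radians off the axis. A picture is of the moment at which its call begins: read the wrist's pose just before it. calibration takes no time and is no camera call.
- close_job(): hands the job in, once; it reports no verdict.
Trained networks look in the newest picture that a camera, given by its name, has taken for a name from the list of things; names that differ only in an ending like _2 or _b are one class to them, and where a whole thing is asked for, a point or a joint stands for the part that bears it (a point fixed in the world has none). Each returns a list of dicts, best first, with "conf" (0 to 1); they miss things now and then, are a little off and sometimes report something else, mostly with a low value. They report only what shows in the picture. A call takes as long as a camera call. They do not tell look-alikes from the thing itself.
- regions_of(camera, name): "region" (384x512 bool, what is visible of it).
- place_of(camera, name): "location" ([x, y, z] in mm, in world coordinates, good to about 4 mm: a listed point, or the origin of a listed thing).
The state is a dict: "t": time; "qpos": joint angles; "qvel": joint speeds; "joint_torque": joint torques, N m; "ee_pos": TCP position; "orientation": TCP orientation; "ft_force": force on the tool from outside, world axes, zero at the start; "moment": the same for the moment, N m; "width": finger opening in mm.
Only numpy, scipy, OpenCV 4.12 (cv2) and the standard library are available. Lean on these libraries where they do the work, as an engineer would, in place of code of your own. Each camera call takes 0.05 s, during which the arm holds its last target.

## Task

The oblong storage canister has toppled over on the lab bench. Push it, lid first, against the bent splash guard so that its top rides up the guard until the canister stands upright on its foot; then let go of it, and finally give the standing canister a light push against the guard's kerb, so that its foot ends snug against the kerb. Push gently all the time, because the guard must never take more than 30 N, and leave the other things on the bench where they are.

Things in the scene. Friction and masses are not known exactly. Their poses are not given: they have to be found in the camera images.
- canister: Closed oblong white plastic canister with grey lid, too wide to grip, lying on a broad side, lid towards the guard. 190 mm long; body 90 (x) by 60 (y) by 165 mm (z), on it a centred lid 80 by 40 by 25 mm. Mass 0.32 to 0.5 kg. Origin: centre of its flat foot face; z from foot to lid (level now, up when standing); x along the 90 mm side. Pushed high on the foot face it jams: push low while it lies.
- canister_mid (a point): Centre of mass of the canister, on its axis, 60 mm from the foot. Leaning on the guard with its axis within about 0.45 rad of vertical, the canister tips back by itself onto its foot, the heel coming down towards whoever pushes. Friction about 0.6 on the bench, 0.2 on the guard.
- guard: Fixed rigid bent white splash guard, 340 mm long (x), 190 mm high. Origin: middle of its kerb's front face at bench level. y: level, from the open bench into the guard (pushing direction); z up. Profile (y, z) in mm: kerb face (0,0)-(0,6), then slopes to (30,40), (48,76), (58,115), (66,190). Canister standing square and snug: foot centre at y = -30 mm. It may take at most 30 N.
- reagent: Bystander: amber bottle, 56 mm diameter, 130 mm high, origin at the centre of its foot. Stands in front of the guard's +x end.
- beaker: Bystander: glass beaker, 68 mm diameter, 85 mm high, origin at the centre of its foot.
- jar: Bystander: small jar, 50 mm diameter, 60 mm high, origin at the centre of its foot. Stands in front of the guard's -x end.
- rack: Bystander: rack with capped tubes, 70 by 170 mm, 102 mm high, origin at the centre of its foot.
- timer: Bystander: flat timer, 60 by 70 mm, 16 mm high, origin at the centre of its underside.
- dish: Bystander: round flat culture dish, 92 mm diameter, 14 mm high, origin at the centre of its underside.
Things that resemble listed ones, but are neither listed nor needed, are in the scene too. What is shaped like the canister but purple or yellow is not meant.

How it is judged (in metres and radians):
On the way, in this order (a step that is already met when the one before it is completed fails the run):
1. the canister leans with its top against the guard, well off the bench (contact force between canister and guard above 0.3 N and angle between canister's own z axis and vertical between 0.5 and 1.1 rad), for 0.2 s.
2. the canister stands upright on the bench, not yet pressing on the guard (angle between canister's own z axis and vertical below 0.08 rad and height (world z) of canister below 0.006 m and contact force between canister and guard below 0.3 N), for 0.2 s.
3. the standing canister is pressed against the kerb with at least 1 N (contact force between canister and guard above 1 N and angle between canister's own z axis and vertical below 0.1 rad and y of canister in the frame of guard above -0.037 m), for 0.1 s.
At the end, for the whole second after the job is handed in: The canister stands upright (within 0.06 rad) and at rest on the bench in front of the guard, within 130 mm sideways of the guard's middle, its foot snug against the kerb: foot centre 26 to 36 mm in front of the kerb face (30 mm is touching and square) (angle between canister's own z axis and vertical below 0.06 rad and height (world z) of canister below 0.005 m and y of canister in the frame of guard between -0.036 and -0.026 m and x of canister in the frame of guard between -0.13 and 0.13 m and linear speed of canister below 0.02 m/s).
It fails at once if the canister presses on the guard with more than 30 N (contact force between canister and guard above 30 N).
It fails at once if the robot leans on the guard with more than 30 N (contact force between any of the arm, the fingers and guard above 30 N).
It fails at once if a bystander is shoved more than 20 mm (distance of any of reagent, beaker, jar, rack, timer, dish from where it was at the start of the episode above 0.02 m).
It also fails if it takes over 72 s, if anything falls off the work surface, if the arm or the gripper's body presses on something with over 40 N, if the wrist force passes 120 N, or if a joint passes its speed limit or range.

## Working session

There is one attempt and no reset: what is moved stays moved. The work goes in short steps, Python scripts to look and compute and a tool call to move; the robot and the scene stay as the last step left them, time stands still between calls to the robot, and variables do not carry over. Pictures are saved under pics/ and viewed, and the job is handed in when it is done.

Besides the shell and the picture viewer there is one more tool, called after "Request:" as name(argument=value, ...) on one line, values as JSON. move_arm: Moves the arm, as the interface text tells. Its arguments: {"type":"object","properties":{"deltas":{"type":"array","items":{"type":"array","items":{"type":"number"}}}},"required":["deltas"]}

```bash
mkdir -p pics; ls; python3 - <<'E'
from workcell import *
import cv2
o=get_obs(); print({k:o[k] for k in ('t','ee_pos','orientation','ft_force','width')})
for n in ('top','side','wrist'):
    cv2.imwrite(f'pics/{n}0.png',get_image(n))
    c=calibration(n); print(n,{k:c[k] for k in c})
for cam in ('top','side'):
  for n in ('canister','canister_mid','guard','reagent','beaker','jar','rack','timer','dish'):
    print(cam,n,[(round(d['conf'],2),[round(v) for v in d['location']]) for d in place_of(cam,n)])
E
```

```text
pics
{'t': 0.0, 'ee_pos': array([ 183.25247775, -596.94245364,  204.63004664]), 'orientation': array([-3.10539514e+00, -4.65834266e-01,  3.21421869e-04]), 'ft_force': array([ 0.15025208, -0.46588942, -0.0085841 ]), 'width': 87.97616028371867}
top {'intrinsics': array([[493.50763742,   0.        , 256.05138597],
       [  0.        , 493.50763742, 193.65947656],
       [  0.        ,   0.        ,   1.        ]]), 'world_to_cam': array([[ 5.86124526e-03, -9.99822132e-01, -1.79262155e-02,
        -8.57926705e+01],
       [-9.93859304e-01, -3.84357692e-03, -1.10584404e-01,
         5.15539057e+02],
       [ 1.10495834e-01,  1.84642984e-02, -9.93705057e-01,
         1.33694565e+03],
       [ 0.00000000e+00,  0.00000000e+00,  0.00000000e+00,
         1.00000000e+00]])}
side {'intrinsics': array([[404.68828412,   0.        , 255.10584504],
       [  0.        , 404.68828412, 188.61967859],
       [  0.        ,   0.        ,   1.        ]]), 'world_to_cam': array([[-7.83285913e-01, -6.21490678e-01,  1.45778750e-02,
         3.62722298e+02],
       [-3.27446196e-01,  3.92531498e-01, -8.5947
[... 1012 characters left out ...]
[]
top beaker [(0.83, [666, -48, -1]), (0.2, [529, 174, -3])]
top jar [(0.62, [368, 143, -5])]
top rack [(0.89, [747, -328, 2]), (0.24, [368, 141, -3])]
top timer [(0.63, [366, -415, 0])]
top dish [(0.79, [628, -446, -2])]
side canister [(0.89, [521, -154, 28]), (0.73, [251, -140, 32]), (0.73, [257, 291, 24]), (0.55, [466, -34, 28])]
side canister_mid [(0.9, [291, -183, 35]), (0.75, [218, 343, 28]), (0.66, [557, -206, 37]), (0.58, [471, 26, 31])]
side guard [(0.85, [526, 174, 3])]
side reagent [(0.69, [681, 83, -2])]
side beaker [(0.87, [669, -49, -2])]
side jar [(0.68, [363, 138, -2])]
side rack [(0.64, [742, -331, 3])]
side timer [(0.43, [366, -418, 0])]
side dish [(0.56, [630, -444, -4])]
```

View pics/top0.png

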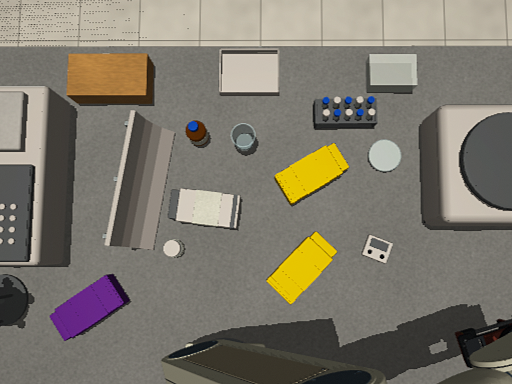

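View pics/side0.png

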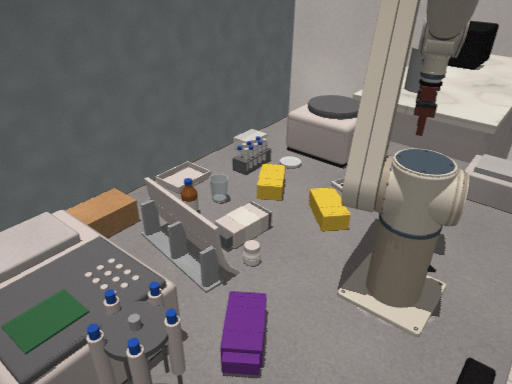

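The top view shows white guard (140,180), amber bottle (196,132), beaker (243,138) and jar (173,248). Four things could be taken for the canister: white with grey lid (205,208), yellow (311,173), yellow (302,268) and purple (90,307). The description fits the white one, so I'll check it in a close crop.

```bash
cat > h.py <<'E'
import numpy as np, cv2
from workcell import *
def cam(n):
    c=calibration(n); return c['intrinsics'],c['world_to_cam']
def proj(n,P):
    K,T=cam(n); P=np.atleast_2d(P); p=(T[:3,:3]@P.T).T+T[:3,3]; q=(K@p.T).T; return q[:,:2]/q[:,2:]
def back(n,uv,z):
    K,T=cam(n); R=T[:3,:3]; c=-R.T@T[:3,3]; d=R.T@np.linalg.inv(K)@np.array([uv[0],uv[1],1.]); return c+d*(z-c[2])/d[2]
E
python3 - <<'E'
from h import *
im=cv2.imread('pics/top0.png')[100:260,95:255]
cv2.imwrite('pics/topcrop.png',cv2.resize(im,None,fx=3.7,fy=3.7,interpolation=cv2.INTER_CUBIC))
im=cv2.imread('pics/side0.png')[160:290,130:290]
cv2.imwrite('pics/sidecrop.png',cv2.resize(im,None,fx=4,fy=4,interpolation=cv2.INTER_CUBIC))
E
```

```text
(no output)
```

View pics/topcrop.png

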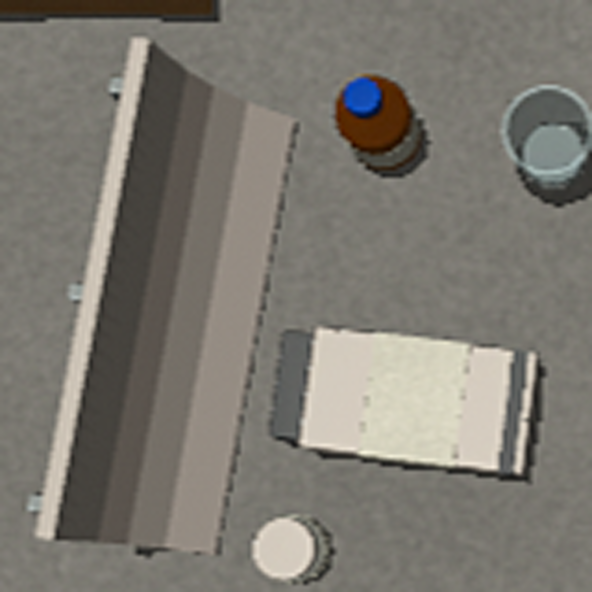

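View pics/sidecrop.png

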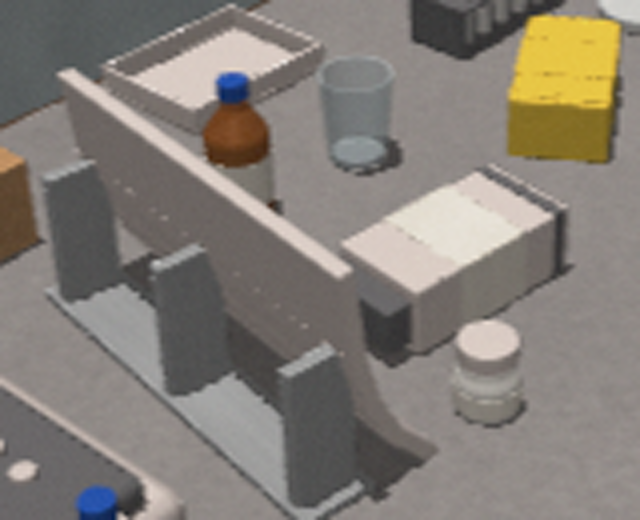

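The chosen one is the white canister with a grey lid (crop 292,385) facing the guard, and it is skewed relative to it. I'll measure the corners.

```bash
python3 - <<'E'
from h import *
f=lambda c:(c[0]/3.7+95,c[1]/3.7+100)
np.set_printoptions(suppress=True,precision=1)
C=[back('top',f(c),60) for c in [(315,328),(537,353),(525,478),(300,445)]]
print(np.array(C))
foot=(C[1]+C[2])/2; lid=(C[0]+C[3])/2
a=(lid-foot)[:2]; print(np.linalg.norm(a),np.linalg.norm(C[1]-C[2]),np.linalg.norm(C[0]-C[3]),'ang from +y',np.degrees(np.arctan2(a[0],a[1])), foot)
k=[back('top',f(c),6) for c in [(297,120),(218,552)]];print(np.array(k))
g=(k[0]-k[1])[:2]; print(np.linalg.norm(g), 'x dir ang',np.degrees(np.arctan2(g[1],g[0])),(k[0]+k[1])/2)
E
```

```text
[[525.2 122.   60. ]
 [507.5 -40.9  60. ]
 [416.4 -33.1  60. ]
 [439.5 131.   60. ]]
164.76152461651506 91.43981902091488 86.23563341099305 ang from +y 7.128851898989917 [461.9 -37.   60. ]
[[693.5 149.1   6. ]
 [361.6 200.7   6. ]]
335.89172129902266 x dir ang -8.852505037159409 [527.6 174.9   6. ]
```

View pics/wrist0.png

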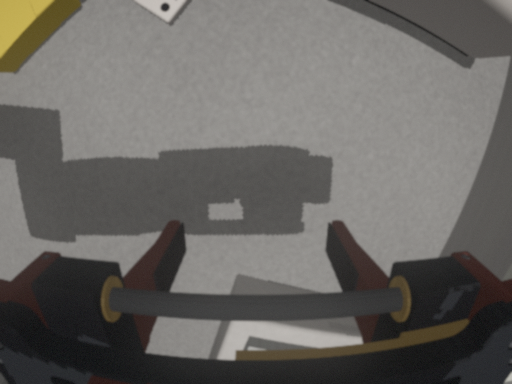

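```bash
cat >> h.py <<'E'
from scipy.spatial.transform import Rotation as Ro
np.set_printoptions(suppress=True,precision=2)
G0=np.array([527.6,175.,0]); ga=np.radians(8.85)
GX=np.array([np.cos(ga),-np.sin(ga),0]); GY=np.array([np.sin(ga),np.cos(ga),0])
def g2w(x,y,z): return G0+x*GX+y*GY+np.array([0,0,z])
def w2g(p): d=np.asarray(p)-G0; return np.array([d@GX,d@GY,d[2]])
def goto(x,y,z,yaw=-8.85):
    "guard-frame TCP target; prints tool deltas m, roll"
    o=get_obs(); R=Ro.from_rotvec(o['orientation']).as_matrix()
    d=R.T@(g2w(x,y,z)-o['ee_pos'])/1000
    cur=np.degrees(np.arctan2(R[1,1],R[0,1])); r=-(yaw-cur); r=(r+90)%180-90
    print('t',round(o['t'],2),'TCPguard',w2g(o['ee_pos']),'F',o['ft_force'],'w',o['width'],'yaw',cur)
    print('delta tool m',np.round(d,4),'roll',round(np.radians(r),3),'toolx->',R[:2,0],'tooly->',R[:2,1])
def img(n,name,crop=None,s=1):
    im=get_image(n)
    if crop: a,b,c,d=crop; im=im[a:b,c:d]
    cv2.imwrite(f'pics/{name}.png',cv2.resize(im,None,fx=s,fy=s,interpolation=cv2.INTER_CUBIC))
E
python3 - <<'E'
from h import *
print(w2g([461.5,-37,0]),w2g([470,28,0]),w2g([681,83,0]),w2g([365,140,0]),w2g([557,-206,0]))
goto(-32,-260,205)
E
```

```text
[ -32.7  -219.65    0.  ] [ -34.3  -154.11    0.  ] [165.73 -67.3    0.  ] [-155.28  -59.6     0.  ] [  87.67 -371.94    0.  ]
t 1.05 TCPguard [-221.26 -816.25  205.4 ] F [-0.31  0.25 -0.25] w 87.95714123573381 yaw -72.93657745418668
delta tool m [ 0.41 -0.42  0.  ] roll -1.119 toolx-> [0.96 0.29] tooly-> [ 0.29 -0.96]
```

Request:
move_arm(deltas=[[165, 0.028, -0.028, 0, 0], [165, 0.056, -0.056, 0, 0], [165, 0.084, -0.084, 0, 0], [165, 0.112, -0.112, 0, 0], [165, 0.14, -0.14, 0, 0]])

```text
t: 1.47
ee_pos: [276.6, -421.0, 205.4]
orientation: [3.107, 0.465, 0.0]
ft_force: [1.3, -1.4, -0.3]
width: 58.0
```

Request:
move_arm(deltas=[[165, 0.028, -0.028, 0, 0], [165, 0.056, -0.056, 0, 0], [165, 0.084, -0.084, 0, 0], [165, 0.112, -0.112, 0, 0], [165, 0.14, -0.14, 0, 0]])

```text
t: 1.88
ee_pos: [369.5, -246.0, 205.7]
orientation: [3.106, 0.465, 0.001]
ft_force: [0.6, -0.5, -0.5]
width: 31.1
```

Request:
move_arm(deltas=[[165, 0.026, -0.028, 0, -0.12], [165, 0.052, -0.056, 0, -0.24], [165, 0.078, -0.084, 0, -0.36], [165, 0.104, -0.112, 0, -0.48], [165, 0.11, -0.12, 0, -0.6]])

```text
t: 2.3
ee_pos: [440.8, -97.0, 205.8]
orientation: [2.824, 1.376, 0.003]
ft_force: [-1.0, -1.0, 0.0]
width: 30.7
```

Request:
move_arm(deltas=[[165, 0, 0, 0, -0.12], [165, 0, 0, 0, -0.24], [165, 0, 0, 0, -0.36], [165, 0, 0, 0, -0.48], [165, 0, 0, 0, -0.519]])

```text
t: 2.72
ee_pos: [439.0, -100.5, 205.5]
orientation: [2.379, 2.052, 0.0]
ft_force: [0.2, -0.4, -1.2]
width: 31.0
```

```bash
python3 - <<'E'
from h import *
goto(-33,-262,205)
goto(-33,-262,35)
E
```

```text
t 2.72 TCPguard [ -45.18 -285.87  205.5 ] F [ 0.24 -0.38 -1.2 ] w 31.018169287933716 yaw -8.445858214086364
delta tool m [0.02 0.01 0.  ] roll 0.007 toolx-> [0.15 0.99] tooly-> [ 0.99 -0.15]
t 2.72 TCPguard [ -45.18 -285.87  205.5 ] F [ 0.24 -0.38 -1.2 ] w 31.018169287933716 yaw -8.445858214086364
delta tool m [0.02 0.01 0.17] roll 0.007 toolx-> [0.15 0.99] tooly-> [ 0.99 -0.15]
```

Request:
move_arm(deltas=[[165, 0, 0.012, 0.038, 0.007], [165, 0, 0.012, 0.076, 0.007], [165, 0, 0.012, 0.114, 0.007], [165, 0, 0.012, 0.15, 0.007], [165, 0, 0.012, 0.18, 0.007]])

```text
t: 3.13
ee_pos: [450.3, -102.3, 23.5]
orientation: [-2.393, -2.035, 0.0]
ft_force: [0.6, -0.3, -0.1]
width: 30.6
```

```bash
python3 - <<'E'
from h import *
img('wrist','w1'); img('side','s1',(130,290,130,330),3.5)
goto(-33,-230,20)
E
```

```text
t 3.23 TCPguard [ -36.67 -285.69   21.7 ] F [-0.66 -0.44  0.26] w 30.797231075884522 yaw -9.222360420448878
delta tool m [0.06 0.   0.  ] roll -0.006 toolx-> [0.16 0.99] tooly-> [ 0.99 -0.16]
```

View pics/w1.png

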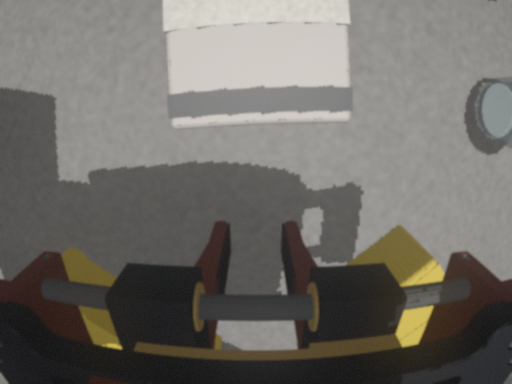

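View pics/s1.png

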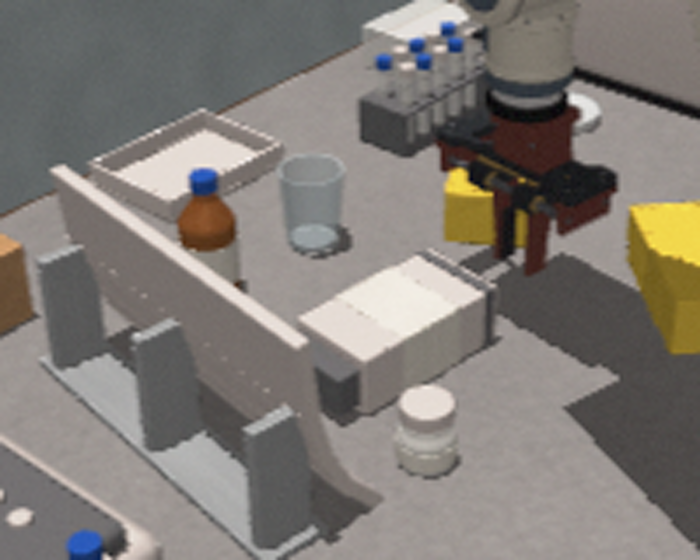

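Request:
move_arm(deltas=[[165, 0.012, 0.003, 0.002, 0], [165, 0.024, 0.003, 0.002, 0], [165, 0.034, 0.003, 0.002, 0], [165, 0.042, 0.003, 0.002, 0], [165, 0.048, 0.003, 0.002, 0]])

```text
t: 3.65
ee_pos: [462.3, -54.9, 24.7]
orientation: [2.391, 2.035, 0.002]
ft_force: [-0.4, 0.2, 0.7]
width: 31.0
```

Request:
move_arm(deltas=[[165, 0.002, 0, 0, 0], [165, 0.004, 0, 0, 0], [165, 0.006, 0, 0, 0], [165, 0.008, 0, 0, 0], [165, 0.01, 0, 0, 0]])

```text
t: 4.07
ee_pos: [462.9, -45.8, 23.4]
orientation: [2.393, 2.035, -0.0]
ft_force: [-1.2, -1.4, 1.8]
width: 30.6
```

Request:
move_arm(deltas=[[165, 0.002, 0, 0, 0], [165, 0.004, 0, 0, 0], [165, 0.006, 0, 0, 0], [165, 0.008, 0, 0, 0], [165, 0.01, 0, 0, 0]])

```text
t: 4.48
ee_pos: [464.5, -35.7, 23.3]
orientation: [-2.393, -2.036, 0.0]
ft_force: [-0.5, -1.6, 0.6]
width: 31.0
```

```bash
python3 - <<'E'
from h import *
img('wrist','w2'); img('side','s2',(130,290,130,330),3.5)
goto(-33,-230,20)
E
```

```text
t 4.58 TCPguard [ -29.84 -217.67   23.33] F [-0.67  0.54  0.39] w 30.88577958428096 yaw -9.219393054738392
delta tool m [-0.01 -0.    0.  ] roll -0.006 toolx-> [0.16 0.99] tooly-> [ 0.99 -0.16]
```

View pics/w2.png

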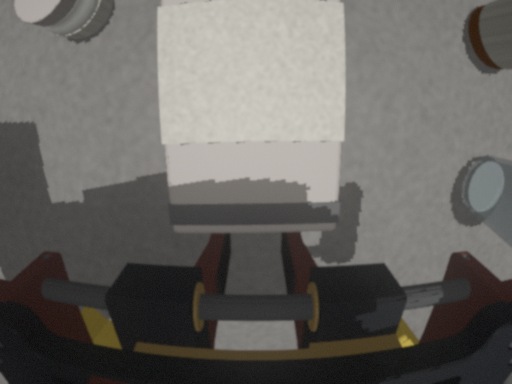

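View pics/s2.png

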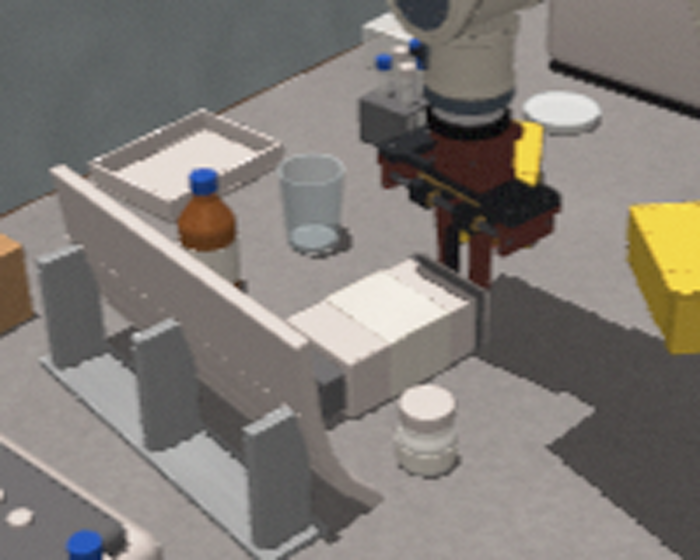

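Request:
move_arm(deltas=[[165, 0.002, 0, 0.003, 0], [165, 0.004, 0, 0.003, 0], [165, 0.006, 0, 0.003, 0], [165, 0.008, 0, 0.003, 0], [165, 0.01, 0, 0.003, 0]])

```text
t: 5.0
ee_pos: [466.2, -25.8, 20.3]
orientation: [-2.393, -2.035, 0.0]
ft_force: [-0.1, -1.5, -1.1]
width: 31.1
```

Request:
move_arm(deltas=[[165, 0.002, 0, 0, 0], [165, 0.004, 0, 0, 0], [165, 0.006, 0, 0, 0], [165, 0.008, 0, 0, 0], [165, 0.01, 0, 0, 0]])

```text
t: 5.42
ee_pos: [467.8, -15.9, 20.4]
orientation: [-2.393, -2.036, 0.0]
ft_force: [-1.0, -1.3, -0.2]
width: 30.8
```

Request:
move_arm(deltas=[[165, 0.002, 0, 0, 0], [165, 0.004, 0, 0, 0], [165, 0.006, 0, 0, 0]])

```text
t: 5.67
ee_pos: [468.7, -10.2, 20.4]
orientation: [2.392, 2.036, -0.0]
ft_force: [-0.5, -4.4, 0.6]
width: 31.0
```

```bash
python3 - <<'E'
from h import *
img('side','s3',(130,290,130,330),3.5)
goto(-33,-230,20)
E
```

```text
t 5.72 TCPguard [ -29.67 -191.79   20.37] F [-0.08 -1.73 -0.25] w 31.060509084310983 yaw -9.210983913655214
delta tool m [-0.04 -0.    0.  ] roll -0.006 toolx-> [0.16 0.99] tooly-> [ 0.99 -0.16]
```

View pics/s3.png

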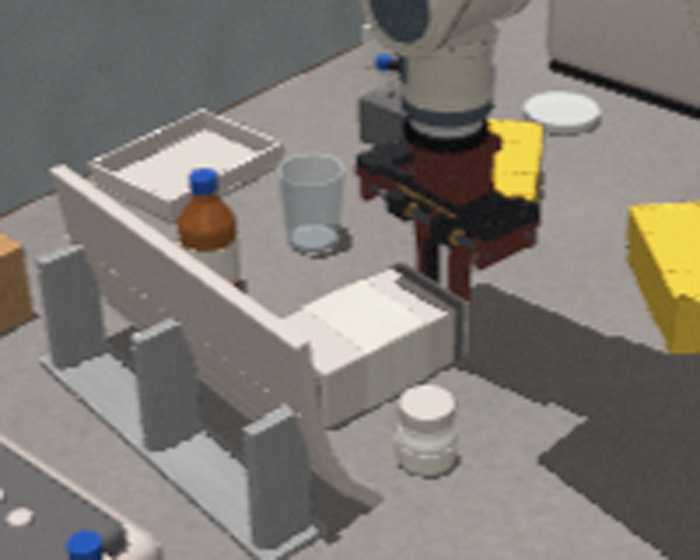

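Request:
move_arm(deltas=[[165, 0.0015, 0, 0, 0], [165, 0.003, 0, 0, 0], [165, 0.0045, 0, 0, 0], [165, 0.006, 0, 0, 0]])

```text
t: 6.05
ee_pos: [469.6, -4.2, 20.3]
orientation: [-2.393, -2.035, 0.0]
ft_force: [-0.9, -3.3, -1.2]
width: 31.3
```

Request:
move_arm(deltas=[[165, 0.0015, 0, 0, 0], [165, 0.003, 0, 0, 0], [165, 0.0045, 0, 0, 0], [165, 0.006, 0, 0, 0]])

```text
t: 6.38
ee_pos: [470.6, 1.8, 20.3]
orientation: [-2.393, -2.035, 0.0]
ft_force: [-0.6, -4.1, -1.5]
width: 31.0
```

```bash
python3 - <<'E'
from h import *
img('side','s4',(130,290,130,330),3.5)
goto(-33,-230,20)
E
```

```text
t 6.43 TCPguard [ -29.62 -179.63   20.34] F [-0.99 -2.5  -0.82] w 31.479689215032426 yaw -9.225898617862118
delta tool m [-0.05 -0.    0.  ] roll -0.007 toolx-> [0.16 0.99] tooly-> [ 0.99 -0.16]
```

View pics/s4.png

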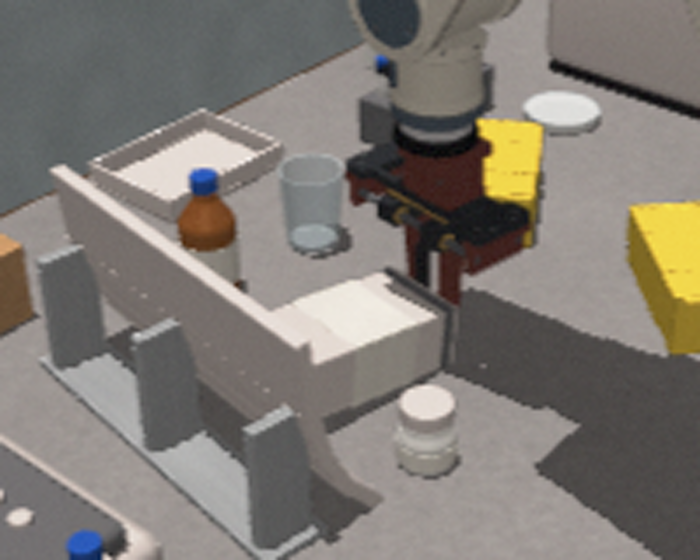

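The lid is riding up and the force is low (about 4 N), so I'll continue.

Request:
move_arm(deltas=[[165, 0.0015, 0, 0, 0], [165, 0.003, 0, 0, 0], [165, 0.0045, 0, 0, 0], [165, 0.006, 0, 0, 0]])

```text
t: 6.77
ee_pos: [471.7, 7.8, 20.4]
orientation: [-2.393, -2.036, -0.0]
ft_force: [-0.7, -2.9, -2.3]
width: 31.3
```

Request:
move_arm(deltas=[[165, 0.0015, 0, 0, 0], [165, 0.003, 0, 0, 0], [165, 0.0045, 0, 0, 0], [165, 0.006, 0, 0, 0]])

```text
t: 7.1
ee_pos: [472.2, 13.3, 20.2]
orientation: [-2.393, -2.036, 0.001]
ft_force: [-0.7, -6.6, -2.1]
width: 31.3
```

Request:
move_arm(deltas=[[165, 0.0015, 0, 0, 0], [165, 0.003, 0, 0, 0], [165, 0.0045, 0, 0, 0]])

```text
t: 7.35
ee_pos: [473.0, 17.9, 20.2]
orientation: [-2.393, -2.036, 0.001]
ft_force: [-1.2, -4.3, -2.2]
width: 31.0
```

Request:
move_arm(deltas=[[165, 0.0015, 0, 0, 0], [165, 0.003, 0, 0, 0], [165, 0.0045, 0, 0, 0]])

```text
t: 7.6
ee_pos: [474.0, 22.5, 20.3]
orientation: [-2.393, -2.036, 0.0]
ft_force: [-1.0, -4.9, -1.5]
width: 30.9
```

```bash
python3 - <<'E'
from h import *
img('side','s5',(130,290,130,330),3.5)
goto(-33,-230,20)
E
```

```text
t 7.65 TCPguard [ -29.42 -158.7    20.38] F [-0.37 -2.27 -1.81] w 31.111000713522575 yaw -9.225454975539213
delta tool m [-0.07 -0.    0.  ] roll -0.007 toolx-> [0.16 0.99] tooly-> [ 0.99 -0.16]
```

View pics/s5.png

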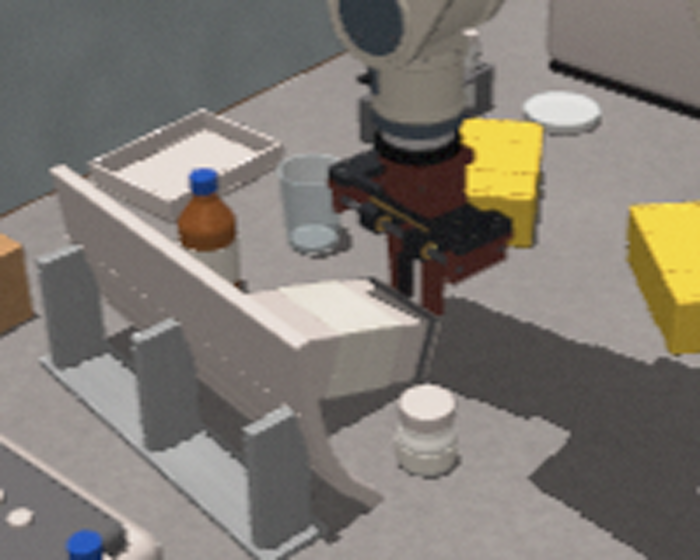

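Request:
move_arm(deltas=[[165, 0.0015, 0, 0, 0], [165, 0.003, 0, 0, 0], [165, 0.0045, 0, 0, 0]])

```text
t: 7.9
ee_pos: [474.9, 27.0, 20.4]
orientation: [2.393, 2.036, 0.0]
ft_force: [-0.9, -3.4, -1.6]
width: 31.0
```

Request:
move_arm(deltas=[[165, 0.0015, 0, 0, 0], [165, 0.003, 0, 0, 0], [165, 0.0045, 0, 0, 0]])

```text
t: 8.15
ee_pos: [475.0, 31.1, 20.2]
orientation: [-2.392, -2.036, 0.002]
ft_force: [-0.7, -6.9, -3.4]
width: 31.3
```

Request:
move_arm(deltas=[[165, 0.0015, 0, 0, 0], [165, 0.003, 0, 0, 0], [165, 0.0045, 0, 0, 0]])

```text
t: 8.4
ee_pos: [475.9, 35.7, 20.3]
orientation: [-2.393, -2.036, 0.001]
ft_force: [-0.5, -5.0, -3.0]
width: 31.1
```

Request:
move_arm(deltas=[[165, 0.0015, 0, 0, 0], [165, 0.003, 0, 0, 0], [165, 0.0045, 0, 0, 0]])

```text
t: 8.65
ee_pos: [476.8, 40.3, 20.3]
orientation: [-2.393, -2.036, 0.0]
ft_force: [-0.9, -4.6, -2.2]
width: 31.2
```

```bash
python3 - <<'E'
from h import *
img('side','s6',(130,290,130,330),3.5)
goto(-33,-230,20)
E
```

```text
t 8.7 TCPguard [ -29.37 -140.71   20.37] F [-0.07 -3.53 -1.91] w 30.897494774354215 yaw -9.223384041256102
delta tool m [-0.09 -0.    0.  ] roll -0.007 toolx-> [0.16 0.99] tooly-> [ 0.99 -0.16]
```

View pics/s6.png

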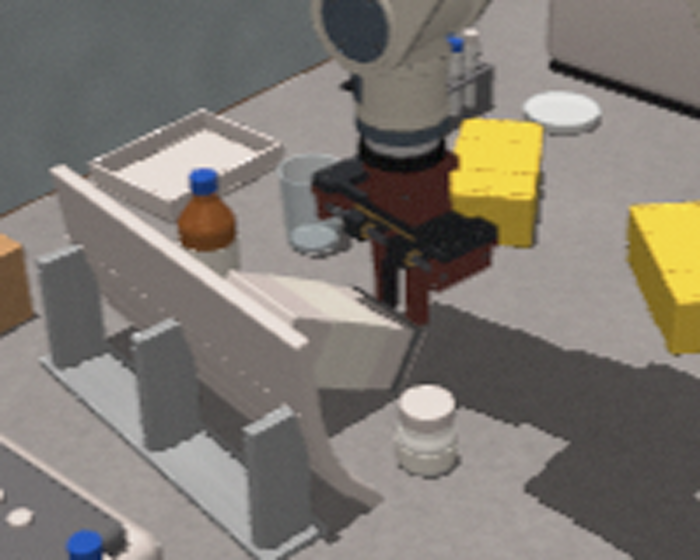

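Request:
move_arm(deltas=[[165, 0.0015, 0, 0, 0], [165, 0.003, 0, 0, 0], [165, 0.0045, 0, 0, 0], [165, 0.006, 0, 0, 0]])

```text
t: 9.03
ee_pos: [478.0, 46.3, 20.4]
orientation: [2.393, 2.036, 0.0]
ft_force: [-0.5, -3.4, -2.7]
width: 31.1
```

Request:
move_arm(deltas=[[165, 0.0015, 0, -0.0003, 0], [165, 0.003, 0, -0.0006, 0], [165, 0.0045, 0, -0.001, 0], [165, 0.006, 0, -0.0015, 0]])

```text
t: 9.37
ee_pos: [478.8, 52.1, 21.9]
orientation: [-2.393, -2.036, 0.0]
ft_force: [-1.2, -4.3, -2.4]
width: 30.8
```

Request:
move_arm(deltas=[[165, 0.0015, 0, -0.0005, 0], [165, 0.003, 0, -0.001, 0], [165, 0.0045, 0, -0.0015, 0], [165, 0.006, 0, -0.002, 0]])

```text
t: 9.7
ee_pos: [480.0, 58.1, 24.0]
orientation: [2.393, 2.036, 0.0]
ft_force: [-0.1, -4.0, -2.0]
width: 30.8
```

Request:
move_arm(deltas=[[165, 0.0015, 0, -0.0005, 0], [165, 0.003, 0, -0.001, 0], [165, 0.0045, 0, -0.0015, 0], [165, 0.006, 0, -0.002, 0]])

```text
t: 10.03
ee_pos: [480.9, 64.1, 26.0]
orientation: [2.393, 2.035, 0.0]
ft_force: [-0.9, -3.5, 1.4]
width: 30.3
```

```bash
python3 - <<'E'
from h import *
img('side','s7',(130,290,130,330),3.5)
goto(-33,-230,20)
E
```

```text
t 10.08 TCPguard [ -28.93 -116.58   26.15] F [-1.57 -2.46  1.29] w 31.270009438803008 yaw -9.226885483190658
delta tool m [-0.11 -0.    0.01] roll -0.007 toolx-> [0.16 0.99] tooly-> [ 0.99 -0.16]
```

View pics/s7.png

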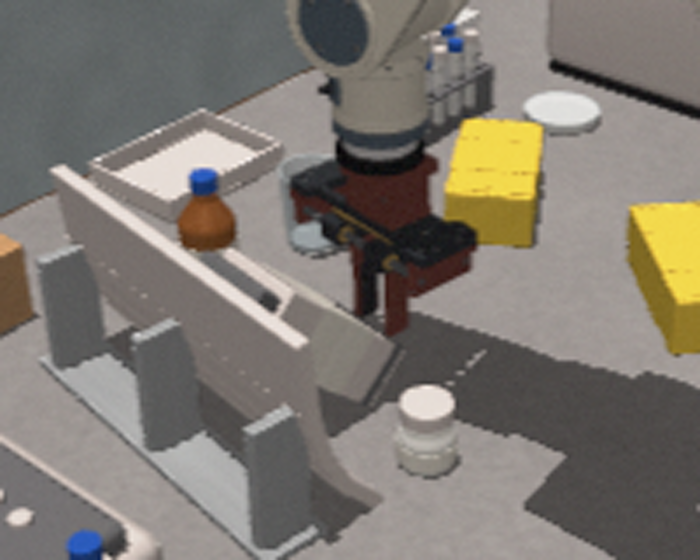

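```bash
python3 - <<'E'
from h import *
img('wrist','w7'); img('side','s7b',(150,270,190,310),5)
o=get_obs();print(o['ft_force'],o['moment'])
E
```

```text
[-0.44 -0.73  1.83] [-0.21  0.02  0.  ]
```

View pics/w7.png

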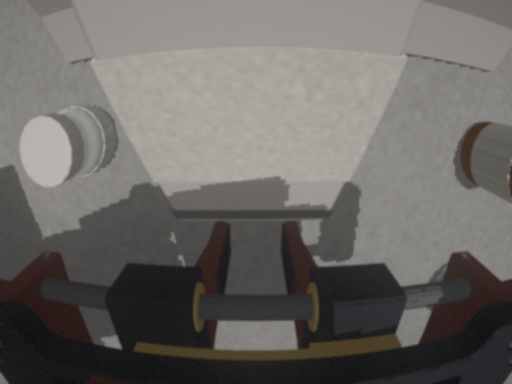

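View pics/s7b.png

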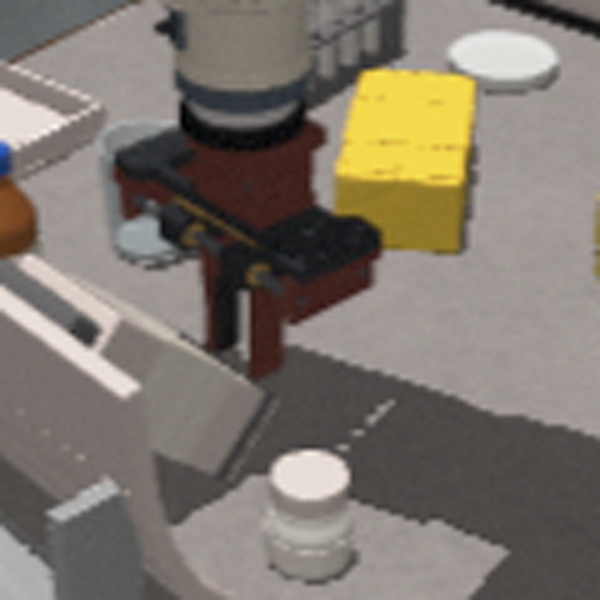

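Request:
move_arm(deltas=[[165, 0.0015, 0, -0.0003, 0], [165, 0.003, 0, -0.0006, 0], [165, 0.0045, 0, -0.001, 0], [165, 0.006, 0, -0.0015, 0]])

```text
t: 10.52
ee_pos: [481.9, 69.9, 27.5]
orientation: [2.393, 2.035, 0.0]
ft_force: [-0.9, -4.2, 1.7]
width: 30.9
```

Request:
move_arm(deltas=[[165, 0.0015, 0, -0.0003, 0], [165, 0.003, 0, -0.0006, 0], [165, 0.0045, 0, -0.001, 0], [165, 0.006, 0, -0.0015, 0]])

```text
t: 10.85
ee_pos: [482.7, 75.9, 28.9]
orientation: [-2.393, -2.036, 0.0]
ft_force: [-1.2, -3.7, 0.8]
width: 31.0
```

Request:
move_arm(deltas=[[165, 0.0015, 0, 0, 0], [165, 0.003, 0, 0, 0], [165, 0.0045, 0, 0, 0], [165, 0.006, 0, 0, 0]])

```text
t: 11.18
ee_pos: [483.7, 81.8, 28.8]
orientation: [-2.393, -2.036, 0.0]
ft_force: [-0.7, -3.0, 1.1]
width: 30.8
```

```bash
python3 - <<'E'
from h import *
img('wrist','w8'); img('side','s8',(150,270,170,290),5)
goto(-33,-72,30)
E
```

```text
t 11.28 TCPguard [-29.01 -98.7   28.88] F [ 0.4  -1.47  0.39] w 30.97148990799335 yaw -9.223825800324862
delta tool m [ 0.03 -0.   -0.  ] roll -0.007 toolx-> [0.16 0.99] tooly-> [ 0.99 -0.16]
```

View pics/w8.png

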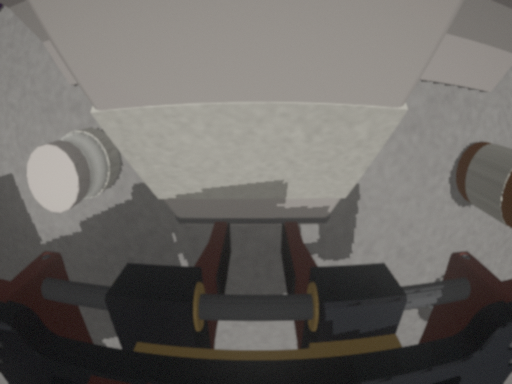

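View pics/s8.png

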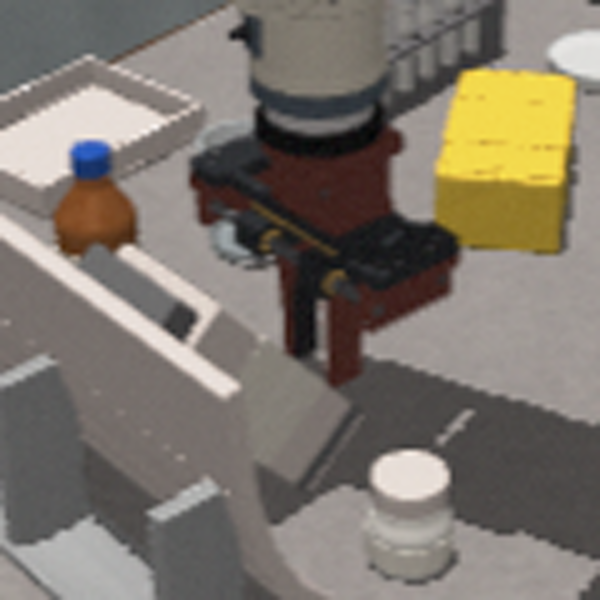

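Request:
move_arm(deltas=[[165, 0.0015, 0, 0, 0], [165, 0.003, 0, 0, 0], [165, 0.0045, 0, 0, 0], [165, 0.006, 0, 0, 0]])

```text
t: 11.62
ee_pos: [484.6, 87.6, 28.8]
orientation: [-2.393, -2.036, 0.0]
ft_force: [0.0, -3.3, 1.0]
width: 31.2
```

Request:
move_arm(deltas=[[165, 0.0015, 0, 0, 0], [165, 0.003, 0, 0, 0], [165, 0.0045, 0, 0, 0], [165, 0.006, 0, 0, 0]])

```text
t: 11.95
ee_pos: [485.6, 93.7, 28.9]
orientation: [-2.393, -2.036, -0.0]
ft_force: [-0.8, -1.8, 1.3]
width: 30.8
```

Request:
move_arm(deltas=[[165, 0.0015, 0, 0, 0], [165, 0.003, 0, 0, 0], [165, 0.0045, 0, 0, 0]])

```text
t: 12.2
ee_pos: [486.3, 98.1, 28.9]
orientation: [-2.393, -2.036, -0.0]
ft_force: [0.1, -3.9, 0.5]
width: 31.1
```

```bash
python3 - <<'E'
from h import *
img('wrist','w9'); img('side','s9',(150,270,170,290),5)
goto(-33,-72,30)
E
```

```text
t 12.3 TCPguard [-28.91 -82.2   28.87] F [-0.3  -0.39  0.31] w 31.137879891677834 yaw -9.218474794688138
delta tool m [ 0.01 -0.   -0.  ] roll -0.006 toolx-> [0.16 0.99] tooly-> [ 0.99 -0.16]
```

View pics/w9.png

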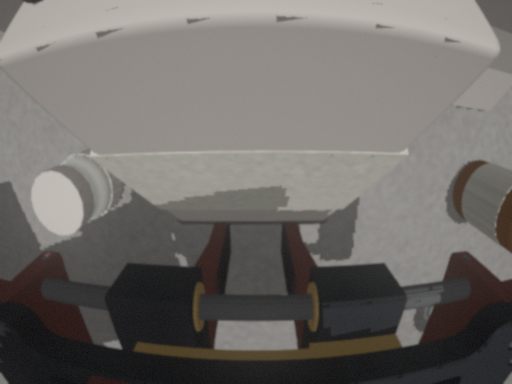

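View pics/s9.png

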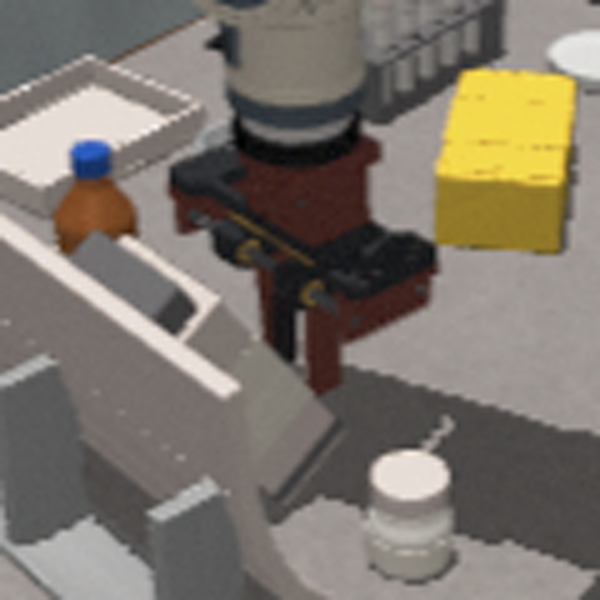

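Request:
move_arm(deltas=[[165, 0.0013, 0, 0, 0], [165, 0.0026, 0, 0, 0], [165, 0.004, 0, 0, 0]])

```text
t: 12.55
ee_pos: [486.9, 101.9, 28.9]
orientation: [-2.393, -2.035, 0.0]
ft_force: [0.0, -2.4, 0.0]
width: 31.1
```

Request:
move_arm(deltas=[[165, 0.0013, 0, 0, 0], [165, 0.0026, 0, 0, 0], [165, 0.004, 0, 0, 0]])

```text
t: 12.8
ee_pos: [487.6, 105.9, 28.9]
orientation: [2.393, 2.036, 0.0]
ft_force: [-0.1, -2.2, 0.9]
width: 31.3
```

```bash
python3 - <<'E'
from h import *
img('wrist','w10'); img('side','s10',(150,270,170,290),5)
goto(-33,-72,30)
E
```

```text
t 12.9 TCPguard [-28.83 -74.24  28.89] F [ 0.29 -0.76  0.35] w 31.09916203765086 yaw -9.222269375498813
delta tool m [ 0. -0. -0.] roll -0.006 toolx-> [0.16 0.99] tooly-> [ 0.99 -0.16]
```

View pics/w10.png

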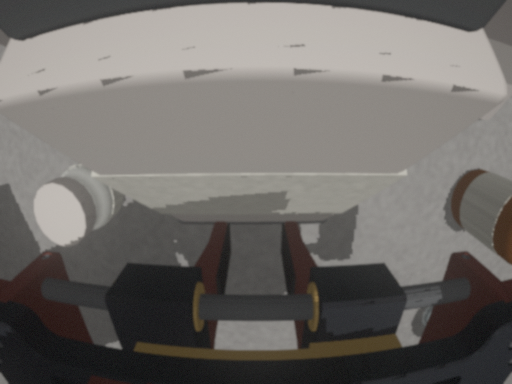

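View pics/s10.png

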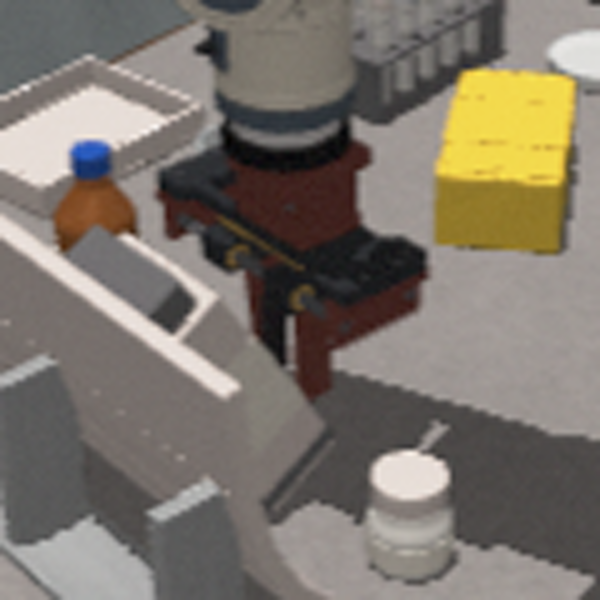

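```bash
python3 - <<'E'
from h import *
from scipy.optimize import least_squares
f=lambda c:np.array([c[0]/5+170,c[1]/5+150])
P=w2g(back('side',f((272,512)),0)); print('pivot',P)
H=f((333,430))
r=least_squares(lambda v: (proj('side',g2w(P[0],P[1]-v[0],v[1]))-H).ravel(),[50,30]); print(r.x,np.degrees(np.arctan2(r.x[0],r.x[1])), np.hypot(*r.x))
E
```

```text
pivot [-75.09 -22.71   0.  ]
[48.26 36.71] 52.73980161612523 60.63323991841864
```

Request:
move_arm(deltas=[[165, 0.0013, 0, 0, 0], [165, 0.0026, 0, 0, 0], [165, 0.004, 0, 0, 0]])

```text
t: 13.15
ee_pos: [488.3, 109.8, 28.9]
orientation: [2.393, 2.036, -0.0]
ft_force: [-0.6, -1.8, -0.6]
width: 30.8
```

Request:
move_arm(deltas=[[165, 0.0013, 0, 0, 0], [165, 0.0026, 0, 0, 0], [165, 0.004, 0, 0, 0]])

```text
t: 13.4
ee_pos: [488.9, 113.8, 28.9]
orientation: [-2.393, -2.036, 0.0]
ft_force: [-0.2, -2.6, 1.0]
width: 31.0
```

```bash
python3 - <<'E'
from h import *
img('wrist','w11'); img('side','s11',(150,270,170,290),5)
goto(-33,-72,30)
E
```

```text
t 13.5 TCPguard [-28.82 -66.24  28.88] F [-0.32 -0.33  0.02] w 30.582751872052402 yaw -9.218147412624146
delta tool m [-0.01 -0.   -0.  ] roll -0.006 toolx-> [0.16 0.99] tooly-> [ 0.99 -0.16]
```

View pics/w11.png

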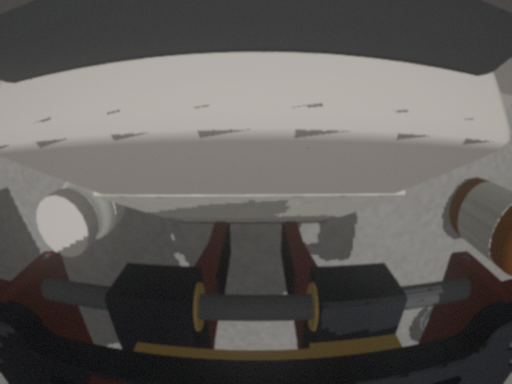

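View pics/s11.png

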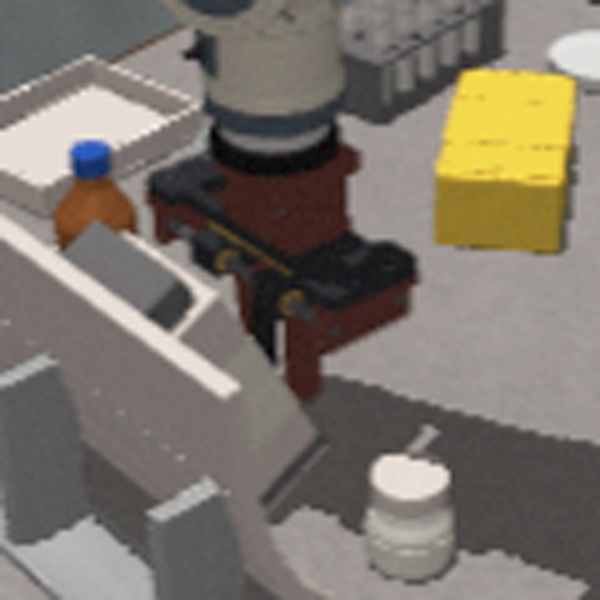

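```bash
python3 - <<'E'
from h import *
from scipy.optimize import least_squares
f=lambda c:np.array([c[0]/5+170,c[1]/5+150])
P=w2g(back('side',f((264,512)),0)); print('pivot',P)
H=f((325,440))
r=least_squares(lambda v: (proj('side',g2w(P[0],P[1]-v[0],v[1]))-H).ravel(),[50,30]); print(r.x,np.degrees(np.arctan2(r.x[0],r.x[1])), np.hypot(*r.x))
# lid corners predicted for various alpha, with heel y = yh
for al in (1.0,1.05,1.1,1.15,1.2):
    # solve pivot from guard contact
    prof=np.array([(0,0),(0,6),(30,40),(48,76),(58,115),(66,190)])
    z1=190*np.sin(al)+10*np.cos(al); y1=190*np.cos(al)-10*np.sin(al)
    z2=165*np.sin(al); y2=165*np.cos(al)
    yp=min(np.interp(z1,prof[:,1],prof[:,0])-y1,np.interp(z2,prof[:,1],prof[:,0])-y2)
    c=lambda s,o,x:(proj('side',g2w(-30+x,yp+s*np.cos(al)-o*np.sin(al),s*np.sin(al)+o*np.cos(al)))[0]-[170,150])*5
    print(al,round(yp,1),'heel',round(yp-60*np.sin(al),1),c(0,0,-45),c(0,60,-45),'lid-x up',c(190,50,-40),'lid+x up',c(190,50,40))
E
```

```text
pivot [-71.91 -19.15   0.  ]
[48.1  29.24] 58.707091991738025 56.28602697019992
1.0 -30.9 heel -81.4 [282.52 506.07] [346.03 428.62] lid-x up [181.42 278.01] lid+x up [ 95.47 219.52]
1.05 -22.0 heel -74.1 [271.   512.43] [336.9  436.92] lid-x up [182.01 273.27] lid+x up [ 95.95 214.92]
1.1 -13.4 heel -66.9 [259.73 518.65] [327.9  445.26] lid-x up [183.24 268.99] lid+x up [ 97.08 210.8 ]
1.15 -5.6 heel -60.4 [249.39 524.36] [319.67 453.3 ] lid-x up [185.82 264.87] lid+x up [ 99.56 206.88]
1.2 2.3 heel -53.6 [238.8  530.21] [311.07 461.63] lid-x up [188.37 261.56] lid+x up [102.02 203.73]
```

Request:
move_arm(deltas=[[165, 0.0013, 0, 0, 0], [165, 0.0026, 0, 0, 0], [165, 0.004, 0, 0, 0], [165, 0.004, 0, 0, 0]])

```text
t: 13.83
ee_pos: [489.6, 117.9, 28.9]
orientation: [-2.393, -2.036, -0.0]
ft_force: [0.2, -1.7, 0.3]
width: 30.8
```

```bash
python3 - <<'E'
from h import *
img('wrist','w12'); img('side','s12',(150,270,170,290),5)
goto(-33,-72,30)
E
```

```text
t 13.93 TCPguard [-28.73 -62.33  28.9 ] F [ 0.2  -0.82 -1.2 ] w 30.569191037650345 yaw -9.223781418621323
delta tool m [-0.01 -0.   -0.  ] roll -0.007 toolx-> [0.16 0.99] tooly-> [ 0.99 -0.16]
```

View pics/w12.png

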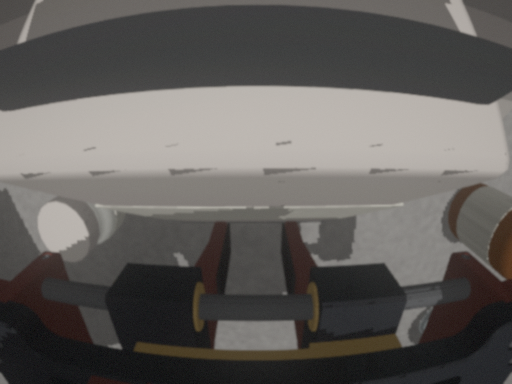

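View pics/s12.png

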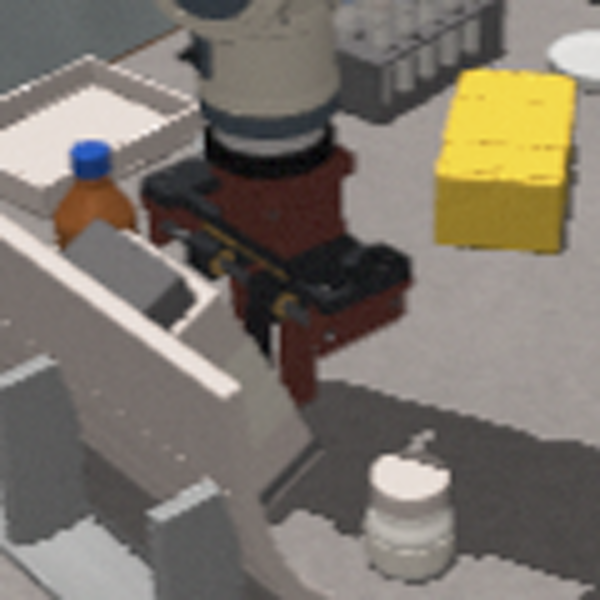

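Request:
move_arm(deltas=[[165, 0.001, 0, 0, 0], [165, 0.002, 0, 0, 0], [165, 0.003, 0, 0, 0], [165, 0.003, 0, 0, 0]])

```text
t: 14.27
ee_pos: [490.0, 120.8, 28.9]
orientation: [-2.393, -2.036, -0.0]
ft_force: [-0.8, -1.1, 0.1]
width: 30.5
```

```bash
python3 - <<'E'
from h import *
img('side','s13',(150,270,170,290),5)
goto(-33,-72,30); o=get_obs(); print(o['moment'])
E
```

```text
t 14.32 TCPguard [-28.76 -59.39  28.89] F [-0.58 -1.68 -0.57] w 30.92578083857533 yaw -9.222206612338065
delta tool m [-0.01 -0.   -0.  ] roll -0.006 toolx-> [0.16 0.99] tooly-> [ 0.99 -0.16]
[-0.28 -0.01 -0.02]
```

View pics/s13.png

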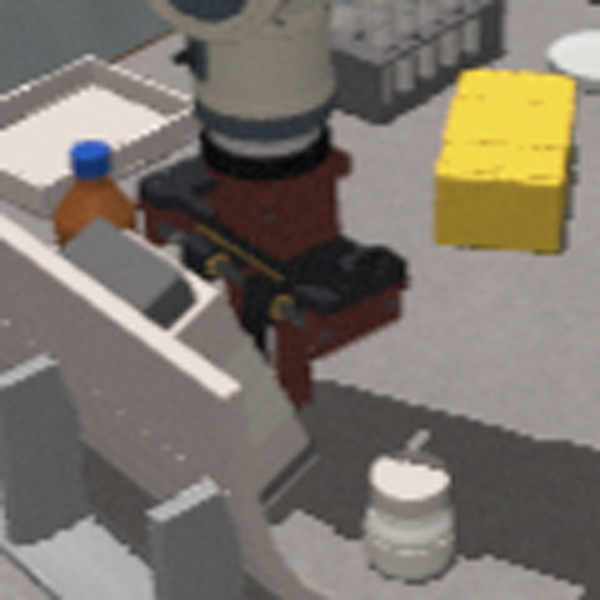

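Request:
move_arm(deltas=[[165, -0.03, 0, 0, 0], [165, -0.07, 0, 0, 0], [165, -0.11, 0, 0, 0], [165, -0.14, 0, 0, 0], [165, -0.15, 0, 0, 0]])

```text
t: 14.73
ee_pos: [465.3, -30.1, 28.9]
orientation: [2.396, 2.032, -0.0]
ft_force: [-0.8, 0.2, -0.1]
width: 30.9
```

```bash
python3 - <<'E'
from h import *
img('wrist','w14'); img('side','s14',(110,290,130,330),3.3)
goto(-33,-72,30)
E
```

```text
t 14.83 TCPguard [ -29.45 -210.62   29.  ] F [0.41 0.82 0.26] w 31.065767423380546 yaw -9.42750516757159
delta tool m [ 0.14 -0.   -0.  ] roll -0.01 toolx-> [0.16 0.99] tooly-> [ 0.99 -0.16]
```

View pics/w14.png

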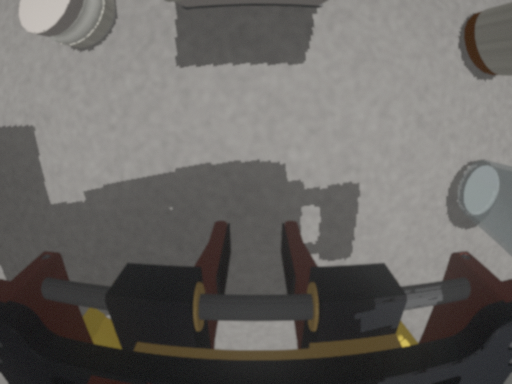

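View pics/s14.png

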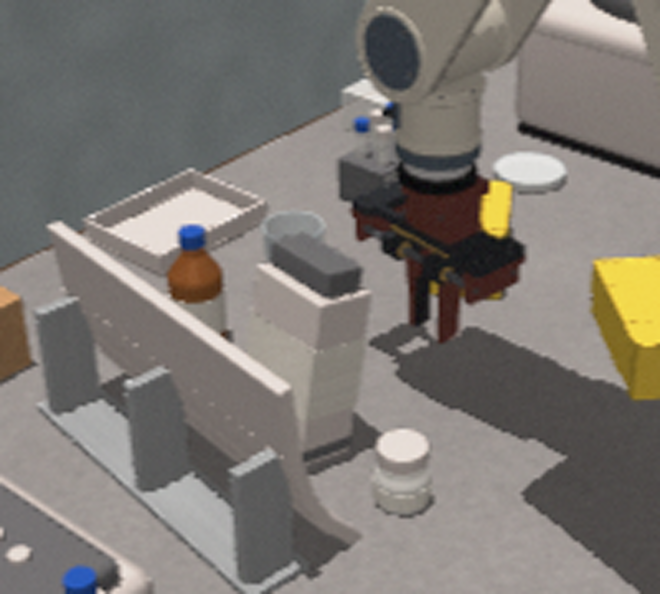

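It stood up. I'll let it settle, then measure its pose.

Request:
move_arm(deltas=[[165, 0, 0, 0, 0], [165, 0, 0, 0, 0], [165, 0, 0, 0, 0], [165, 0, 0, 0, 0], [165, 0, 0, 0, 0]])

```text
t: 15.25
ee_pos: [466.1, -26.6, 28.9]
orientation: [2.391, 2.037, 0.0]
ft_force: [-0.4, -0.3, -0.0]
width: 30.9
```

```bash
python3 - <<'E'
from h import *
img('top','t15',(80,270,80,270),3.1);img('side','s15',(150,270,170,290),5)
for n in ('top','side'):
  print(n,[(round(d['conf'],2),w2g(d['location'])) for d in place_of(n,'canister')][:2],[(round(d['conf'],2),w2g(d['location'])) for d in place_of(n,'canister_mid')][:2])
# predicted standing corners for foot centre y
for y in (-30,-45,-60):
  P=[g2w(-30+sx*45,y+sy*30,z) for z in (0,165) for sx in(-1,1) for sy in(-1,1)]
  print(y,((proj('side',P)-[170,150])*5).round().tolist())
  print('top',((proj('top',P[4:])-[80,80])*3.1).round().tolist())
E
```

```text
top [(0.85, array([  47.  , -327.87,   33.4 ])), (0.76, array([-40.04, -31.43,  -3.4 ]))] [(0.84, array([-36.41, -31.37,  61.4 ])), (0.79, array([-178.31, -393.32,   28.9 ]))]
side [(0.75, array([-26.45, -31.65,   0.2 ])), (0.7, array([-284.21,   72.34,   25.6 ]))] [(0.93, array([-333.8 ,  117.14,   31.3 ])), (0.89, array([-27.21, -37.13,  62.2 ]))]
-30 [[320.0, 486.0], [242.0, 528.0], [228.0, 418.0], [151.0, 457.0], [316.0, 257.0], [232.0, 296.0], [219.0, 196.0], [136.0, 231.0]]
top [[279.0, 421.0], [206.0, 410.0], [299.0, 311.0], [226.0, 300.0]]
-45 [[338.0, 475.0], [262.0, 518.0], [247.0, 409.0], [171.0, 448.0], [336.0, 247.0], [254.0, 286.0], [238.0, 187.0], [157.0, 222.0]]
top [[298.0, 424.0], [224.0, 413.0], [317.0, 314.0], [244.0, 303.0]]
-60 [[357.0, 465.0], [281.0, 507.0], [265.0, 400.0], [190.0, 438.0], [356.0, 238.0], [275.0, 276.0], [258.0, 179.0], [178.0, 213.0]]
top [[316.0, 427.0], [242.0, 415.0], [336.0, 317.0], [263.0, 306.0]]
```

View pics/s15.png

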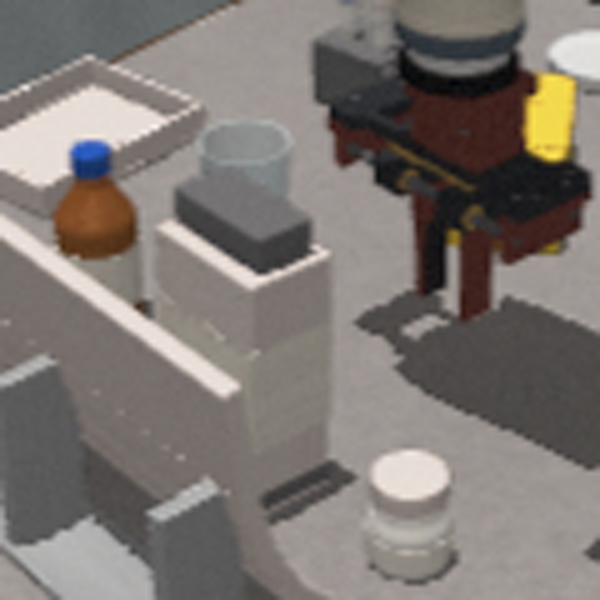

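View pics/t15.png

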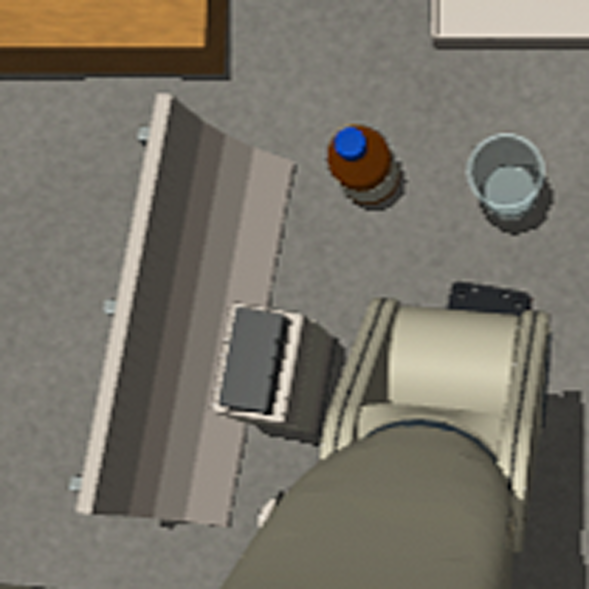

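The canister is upright with its foot centre about 38–42 mm from the kerb, so a gap of roughly 8–12 mm remains. The gripper body overhangs the fingers. A plain push on the tall standing canister would therefore hit it at z > 85 mm and tip it. Instead I'll straddle it in y from above with the fingers and push with the rear one, while the front one stops it tipping.

Request:
move_arm(deltas=[[100, -0.01, 0, -0.038, 0], [60, -0.01, 0, -0.076, 0], [0, -0.01, 0, -0.114, 0], [0, -0.01, 0, -0.152, 0], [0, -0.01, 0, -0.19, 0]])

```text
t: 15.97
ee_pos: [463.8, -37.4, 220.7]
orientation: [-2.393, -2.035, 0.0]
ft_force: [1.2, -0.2, -0.0]
width: 60.6
```

Request:
move_arm(deltas=[[0, 0, 0, -0.035, 0.12], [0, 0, 0, -0.035, 0.24], [0, 0, 0, -0.035, 0.36], [0, 0, 0, -0.035, 0.48], [0, 0, 0, -0.035, 0.6]])

```text
t: 16.38
ee_pos: [464.2, -37.4, 254.2]
orientation: [2.891, 1.229, 0.001]
ft_force: [0.2, -0.1, 0.3]
width: 87.4
```

Request:
move_arm(deltas=[[0, 0, 0, 0, 0.12], [0, 0, 0, 0, 0.24], [0, 0, 0, 0, 0.36], [0, 0, 0, 0, 0.48], [0, 0, 0, 0, 0.6]])

```text
t: 16.8
ee_pos: [464.1, -37.4, 253.8]
orientation: [-3.125, -0.319, 0.0]
ft_force: [0.4, 0.3, -0.7]
width: 87.8
```

Request:
move_arm(deltas=[[0, 0, 0, 0, 0.12], [0, 0, 0, 0, 0.24], [0, 0, 0, 0, 0.36], [0, 0, 0, 0, 0.37], [0, 0, 0, 0, 0.37]])

```text
t: 17.22
ee_pos: [464.2, -37.3, 253.8]
orientation: [-3.132, 0.247, 0.0]
ft_force: [-0.2, -0.4, -0.1]
width: 87.7
```

```bash
python3 - <<'E'
from h import *
goto(-30,-40,250,yaw=-98.85)
img('top','t16',(80,270,80,270),3.1)
E
```

```text
t 17.22 TCPguard [ -29.99 -219.58  253.82] F [-0.17 -0.4  -0.09] w 87.72322619747942 yaw -99.02672519415147
delta tool m [-0.   -0.18  0.  ] roll -0.003 toolx-> [ 0.99 -0.16] tooly-> [-0.16 -0.99]
```

View pics/t16.png

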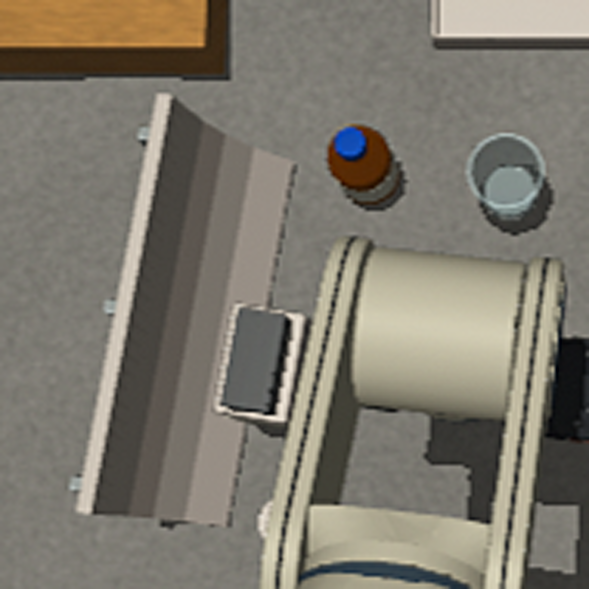

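Request:
move_arm(deltas=[[0, 0, -0.036, 0, 0], [0, 0, -0.072, 0, 0], [0, 0, -0.108, 0, 0], [0, 0, -0.144, 0, 0], [0, 0, -0.178, 0, 0]])

```text
t: 17.68
ee_pos: [492.8, 140.2, 254.0]
orientation: [-3.132, 0.246, -0.0]
ft_force: [0.6, -0.9, -0.2]
width: 87.7
```

Request:
move_arm(deltas=[[0, 0, 0, 0, 0], [0, 0, 0, 0, 0], [0, 0, 0, 0, 0]])

```text
t: 17.93
ee_pos: [492.4, 138.2, 253.6]
orientation: [3.131, -0.247, -0.001]
ft_force: [-0.1, -0.3, 0.7]
width: 87.6
```

```bash
cat >> h.py <<'E'
def fish(P,o):
    "world pts -> wrist pixels"
    c=calibration('wrist');K=c['intrinsics'];T=np.linalg.inv(c['hand_eye'])
    R=Ro.from_rotvec(o['orientation']).as_matrix()
    t=(np.atleast_2d(P)-o['ee_pos'])@R; q=t@T[:3,:3].T+T[:3,3]
    rho=np.hypot(q[:,0],q[:,1]); th=np.arctan2(rho,q[:,2])
    return np.c_[K[0,2]+K[0,0]*th*q[:,0]/rho, K[1,2]+K[1,1]*th*q[:,1]/rho]
E
python3 - <<'E'
from h import *
goto(-30,-40,250,yaw=-98.85)
o=get_obs(); img('wrist','w17',None,1.5)
for y in (-30,-40):
  P=[g2w(-30+sx*40,y+sy*20,190) for sx in(-1,1) for sy in(-1,1)]+[g2w(-30+sx*45,y+sy*30,165) for sx in(-1,1) for sy in(-1,1)]
  print(y,(fish(P,o)*1.5).round().tolist())
E
```

```text
t 17.93 TCPguard [-29.16 -41.8  253.6 ] F [-0.09 -0.26  0.73] w 87.55835154853806 yaw -99.03555958349631
delta tool m [-0. -0.  0.] roll -0.003 toolx-> [ 0.99 -0.16] tooly-> [-0.16 -0.99]
-30 [[396.0, 355.0], [330.0, 355.0], [397.0, 225.0], [325.0, 225.0], [410.0, 345.0], [320.0, 345.0], [412.0, 210.0], [313.0, 210.0]]
-40 [[412.0, 355.0], [347.0, 355.0], [415.0, 225.0], [342.0, 225.0], [425.0, 345.0], [335.0, 345.0], [428.0, 210.0], [330.0, 210.0]]
```

View pics/w17.png

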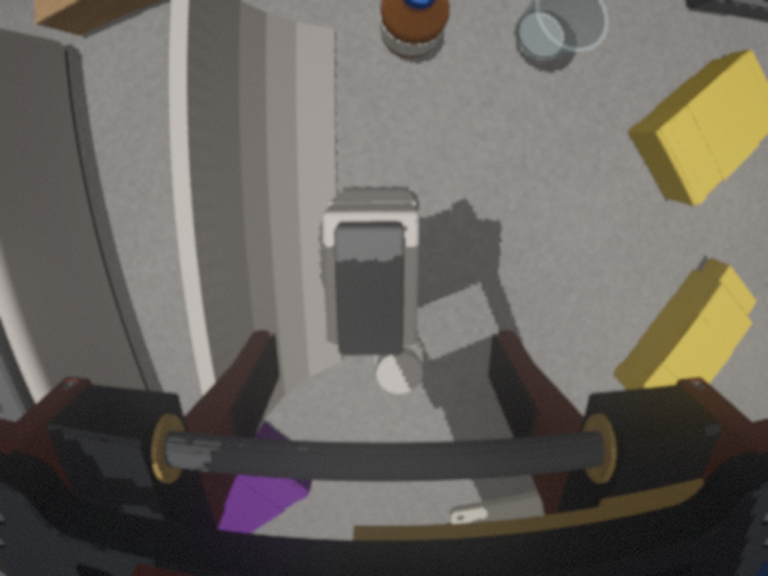

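```bash
python3 - <<'E'
from h import *
o=get_obs()
for x in (150,100,60,40):
  print(x,(fish([g2w(x,0,6),g2w(x,0,0),g2w(x,5,6)],o)*1.5).round(1).tolist())
w=cv2.imread('pics/w17.png'); cv2.imwrite('pics/w17c.png',cv2.resize(w[0:380,270:480],None,fx=1.55,fy=1.55,interpolation=cv2.INTER_CUBIC))
for cam in ('wrist',):
  print([(d['conf'],w2g(d['location'])) for d in place_of(cam,'canister')],[(d['conf'],w2g(d['location'])) for d in place_of(cam,'guard')])
E
```

```text
150 [[336.7, 47.6], [337.3, 48.9], [331.4, 47.8]]
100 [[336.8, 98.2], [337.5, 98.8], [331.6, 98.4]]
60 [[337.3, 139.6], [337.9, 139.7], [332.0, 139.8]]
40 [[337.6, 160.4], [338.2, 160.2], [332.3, 160.6]]
[(0.93, array([  48.08, -325.07,   26.7 ])), (0.74, array([-283.84,   71.89,   27.5 ])), (0.65, array([-224.81, -359.87,   27.3 ])), (0.37, array([ 179.35, -198.37,   -2.6 ]))] [(0.93, array([ 4.37,  8.98, -2.9 ]))]
```

View pics/w17c.png

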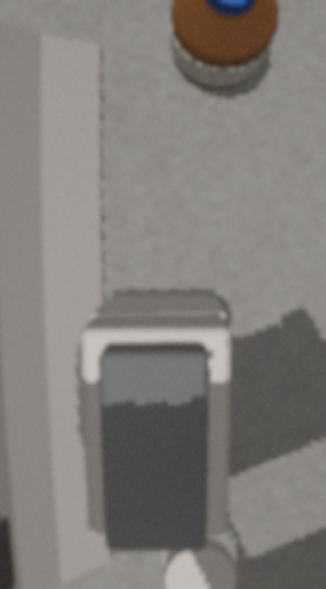

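```bash
python3 - <<'E'
from h import *
o=get_obs()
for y in (-30,-33,-36,-39):
  print(y,((fish([g2w(15,y+30,0),g2w(15,y-30,0),g2w(15,y+30,165),g2w(15,y-30,165),g2w(10,y+20,190),g2w(10,y-20,190),g2w(-70,y+20,190),g2w(-70,y-20,190)],o)*1.5-[270,0])*1.55).round(0).tolist())
E
```

```text
-30 [[106.0, 289.0], [202.0, 288.0], [65.0, 327.0], [218.0, 326.0], [82.0, 351.0], [194.0, 349.0], [92.0, 551.0], [193.0, 551.0]]
-33 [[111.0, 289.0], [207.0, 288.0], [72.0, 327.0], [225.0, 326.0], [90.0, 350.0], [202.0, 349.0], [99.0, 552.0], [201.0, 551.0]]
-36 [[115.0, 288.0], [211.0, 288.0], [80.0, 327.0], [233.0, 326.0], [99.0, 350.0], [210.0, 349.0], [107.0, 552.0], [208.0, 551.0]]
-39 [[120.0, 288.0], [216.0, 288.0], [88.0, 327.0], [240.0, 326.0], [107.0, 350.0], [219.0, 349.0], [114.0, 552.0], [216.0, 551.0]]
```

Foot centre is at y ≈ -36 mm, so about 5 mm is left. I'll centre over the canister and lower the open fingers astride it.

Request:
move_arm(deltas=[[0, 0, -0.006, 0, 0.003], [0, 0, -0.006, 0.03, 0.003], [0, 0, -0.006, 0.06, 0.003], [0, 0, -0.006, 0.09, 0.003], [0, 0, -0.006, 0.113, 0.003]])

```text
t: 18.5
ee_pos: [493.1, 143.7, 139.2]
orientation: [3.131, -0.258, -0.001]
ft_force: [-0.1, 0.3, -0.5]
width: 87.7
```

Request:
move_arm(deltas=[[0, 0, 0, 0, 0], [30, 0, 0, 0, 0], [50, 0, 0, 0, 0], [60, 0, 0, 0, 0], [60, 0, 0, 0, 0]])

```text
t: 18.92
ee_pos: [494.9, 144.6, 142.5]
orientation: [-3.13, 0.256, -0.005]
ft_force: [0.8, -0.0, 1.0]
width: 67.7
```

```bash
python3 - <<'E'
from h import *
goto(-30,-35.7,140,yaw=-98.85)
o=get_obs(); print(o['moment']); img('wrist','w18',None,1.5); img('side','s18',(110,290,130,330),3.3)
E
```

```text
t 18.92 TCPguard [-27.65 -35.09 142.53] F [ 0.84 -0.03  0.98] w 67.7062082199175 yaw -99.36172219691883
delta tool m [-0.  0.  0.] roll -0.009 toolx-> [ 0.99 -0.16] tooly-> [-0.16 -0.99]
[0.06 0.01 0.  ]
```

View pics/w18.png

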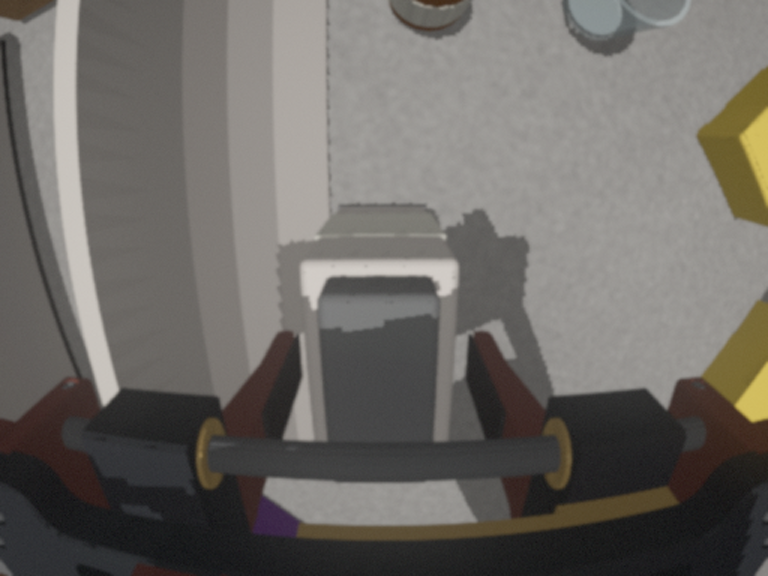

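View pics/s18.png

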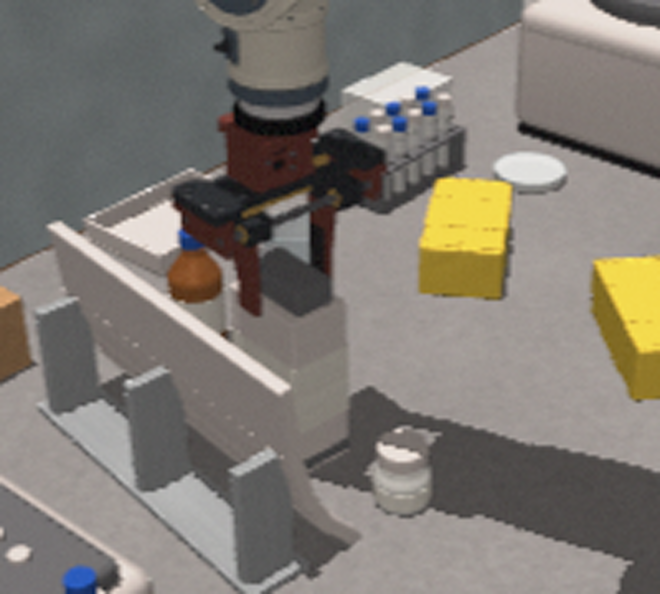

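Request:
move_arm(deltas=[[66, 0, 0, 0, -0.005], [70, 0, 0, 0, -0.009], [74, 0, 0, 0, -0.009], [77, 0, 0, 0, -0.009], [77, 0, 0, 0, -0.009]])

```text
t: 19.43
ee_pos: [493.8, 144.4, 140.9]
orientation: [-3.132, 0.242, -0.0]
ft_force: [0.2, 0.4, 1.0]
width: 61.5
```

```bash
python3 - <<'E'
from h import *
goto(-30,-35.7,140,yaw=-98.85)
o=get_obs(); print(o['moment'])
E
```

```text
t 19.43 TCPguard [-28.7  -35.4  140.95] F [0.19 0.38 1.02] w 61.47173026202569 yaw -98.83933349398345
delta tool m [-0.  0.  0.] roll 0.0 toolx-> [ 0.99 -0.15] tooly-> [-0.15 -0.99]
[ 0.17  0.01 -0.02]
```

Request:
move_arm(deltas=[[77, 0, -0.0008, 0, 0], [77, 0, -0.0016, 0, 0], [77, 0, -0.0025, 0, 0]])

```text
t: 19.68
ee_pos: [494.0, 146.8, 140.8]
orientation: [3.132, -0.242, -0.0]
ft_force: [-0.3, -0.4, 0.7]
width: 61.6
```

Request:
move_arm(deltas=[[77, 0, -0.0008, 0, 0], [77, 0, -0.0016, 0, 0]])

```text
t: 19.85
ee_pos: [494.2, 148.3, 140.8]
orientation: [3.132, -0.242, -0.0]
ft_force: [0.0, -1.6, 0.5]
width: 61.1
```

```bash
python3 - <<'E'
from h import *
goto(-30,-31,140,yaw=-98.85)
o=get_obs(); print(o['moment']); img('side','s19',(110,290,130,330),3.3)
E
```

```text
t 19.85 TCPguard [-28.86 -31.54 140.8 ] F [ 0.01 -1.64  0.46] w 61.08250326691921 yaw -98.83139444760103
delta tool m [-0. -0.  0.] roll 0.0 toolx-> [ 0.99 -0.15] tooly-> [-0.15 -0.99]
[-0.17  0.06  0.  ]
```

View pics/s19.png

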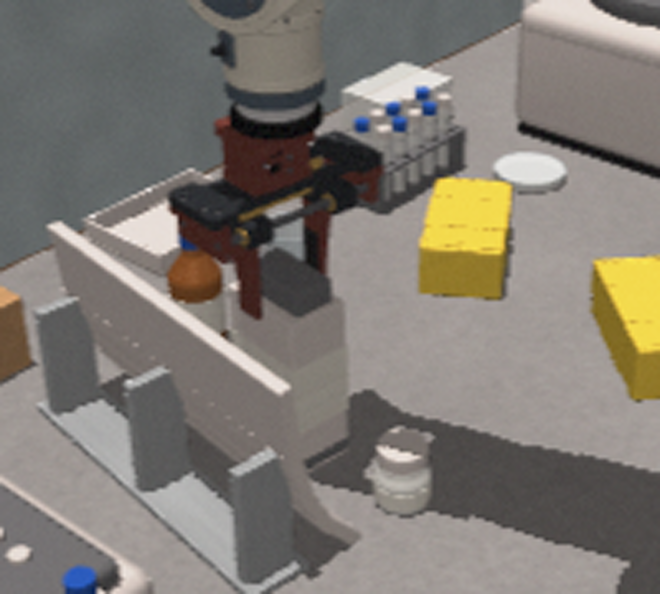

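Request:
move_arm(deltas=[[77, 0, -0.0007, 0, 0], [77, 0, -0.0014, 0, 0]])

```text
t: 20.07
ee_pos: [494.5, 149.7, 140.9]
orientation: [3.132, -0.242, -0.0]
ft_force: [-0.2, -0.1, 0.5]
width: 61.0
```

Request:
move_arm(deltas=[[77, 0, -0.0007, 0, 0], [77, 0, -0.0014, 0, 0]])

```text
t: 20.23
ee_pos: [494.8, 151.2, 140.9]
orientation: [3.132, -0.242, -0.0]
ft_force: [0.1, -0.7, 0.2]
width: 61.9
```

Request:
move_arm(deltas=[[77, 0, -0.0007, 0, 0], [77, 0, -0.0014, 0, 0]])

```text
t: 20.4
ee_pos: [495.0, 152.6, 140.9]
orientation: [3.132, -0.242, 0.0]
ft_force: [-0.4, -0.7, 0.6]
width: 61.3
```

```bash
python3 - <<'E'
from h import *
goto(-30,-31,140,yaw=-98.85)
o=get_obs(); print(o['moment']); img('wrist','w20',None,1.5)
E
```

```text
t 20.4 TCPguard [-28.77 -27.18 140.88] F [-0.41 -0.7   0.57] w 61.316141472022224 yaw -98.83461360761247
delta tool m [-0.  0.  0.] roll 0.0 toolx-> [ 0.99 -0.15] tooly-> [-0.15 -0.99]
[-0.15 -0.01 -0.04]
```

View pics/w20.png

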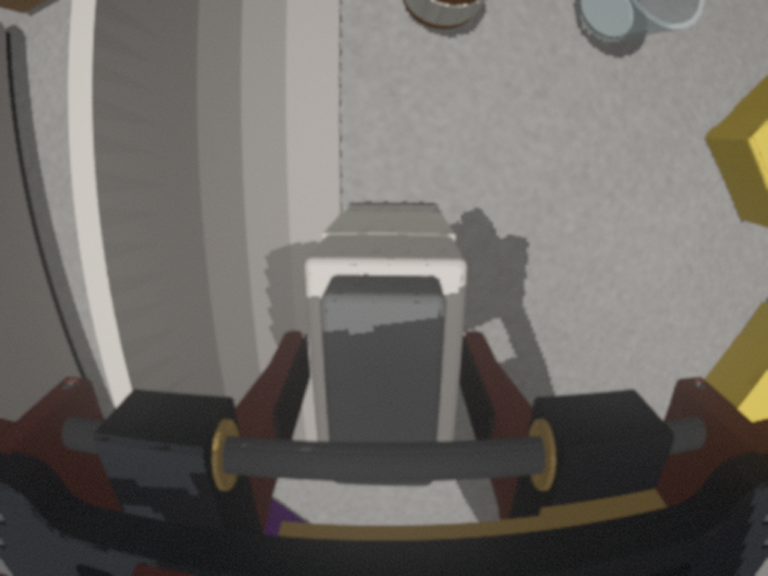

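```bash
python3 - <<'E'
from h import *
from scipy.optimize import least_squares
o=get_obs()
w=cv2.imread('pics/w20.png'); cv2.imwrite('pics/w20c.png',cv2.resize(w[180:330,270:500],None,fx=3.4,fy=3.4,interpolation=cv2.INTER_CUBIC))
def can(xc,yf,th): # rotates about front foot edge, tilt th towards guard
    def p(x,yy,z):
        a=yy-30  # relative to front edge
        return g2w(xc+x, yf+30+a*np.cos(th)+z*np.sin(th), -a*np.sin(th)+z*np.cos(th))
    return [p(45,30,0),p(45,-30,0),p(45,30,165),p(45,-30,165),p(40,20,190),p(40,-20,190)]
for yf in(-30,-36):
  for th in (0,.03,.06,.1): print(yf,th,(fish(can(-30,yf,th),o)*1.5).round().tolist())
print('kerb',fish([g2w(40,0,6),g2w(150,0,6)],o)*1.5)
E
```

```text
-30 0 [[345.0, 200.0], [428.0, 200.0], [307.0, 256.0], [472.0, 256.0], [326.0, 291.0], [455.0, 291.0]]
-30 0.03 [[345.0, 200.0], [428.0, 200.0], [294.0, 256.0], [460.0, 257.0], [308.0, 291.0], [437.0, 293.0]]
-30 0.06 [[345.0, 200.0], [428.0, 201.0], [281.0, 256.0], [446.0, 258.0], [290.0, 291.0], [419.0, 294.0]]
-30 0.1 [[345.0, 200.0], [428.0, 201.0], [264.0, 256.0], [428.0, 259.0], [267.0, 291.0], [394.0, 296.0]]
-36 0 [[353.0, 200.0], [436.0, 200.0], [323.0, 256.0], [488.0, 256.0], [346.0, 291.0], [474.0, 291.0]]
-36 0.03 [[353.0, 200.0], [437.0, 201.0], [310.0, 256.0], [476.0, 257.0], [327.0, 291.0], [457.0, 293.0]]
-36 0.06 [[353.0, 200.0], [437.0, 201.0], [297.0, 256.0], [463.0, 258.0], [309.0, 291.0], [439.0, 294.0]]
-36 0.1 [[353.0, 200.0], [437.0, 201.0], [280.0, 255.0], [445.0, 260.0], [285.0, 291.0], [414.0, 296.0]]
kerb [[343.77 165.9 ]
 [343.75  14.21]]
```

View pics/w20c.png

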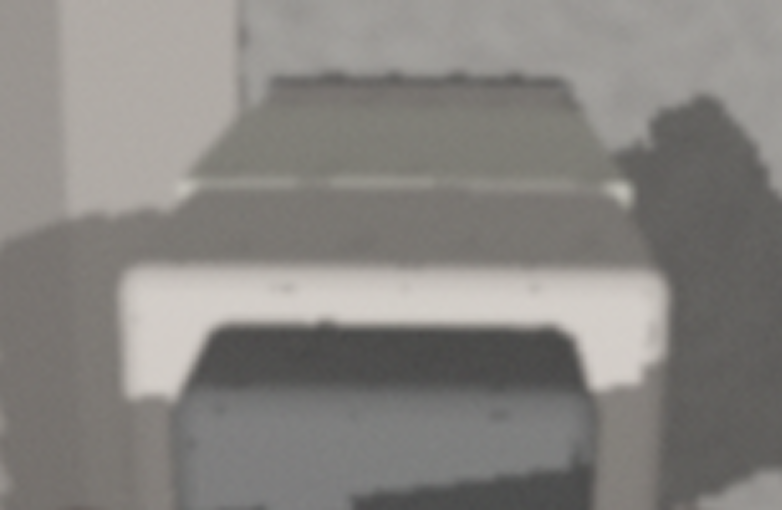

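The foot has not moved (gap about 5–6 mm). The canister tilted about 0.045 rad within the finger slack instead of sliding. I'll back off, close the fingers lightly so they hold it vertical, then push.

Request:
move_arm(deltas=[[77, 0, 0.002, 0, 0], [77, 0, 0.004, 0, 0], [77, 0, 0.006, 0, 0], [77, 0, 0.007, 0, 0], [77, 0, 0.007, 0, 0]])

```text
t: 20.87
ee_pos: [493.9, 145.5, 140.9]
orientation: [-3.132, 0.243, -0.0]
ft_force: [-0.0, 1.3, 0.0]
width: 61.1
```

Request:
move_arm(deltas=[[80, 0, 0, 0, 0], [84, 0, 0, 0, 0], [88, 0, 0, 0, 0], [88, 0, 0, 0, 0], [88, 0, 0, 0, 0]])

```text
t: 21.28
ee_pos: [494.0, 145.7, 141.0]
orientation: [-3.132, 0.242, -0.0]
ft_force: [0.9, 0.4, -0.1]
width: 59.7
```

```bash
python3 - <<'E'
from h import *
goto(-30,-31,140,yaw=-98.85)
o=get_obs(); print(o['moment'])
w=get_image('wrist'); w=cv2.resize(w,None,fx=1.5,fy=1.5,interpolation=cv2.INTER_CUBIC);cv2.imwrite('pics/w21c.png',cv2.resize(w[180:330,270:500],None,fx=3.4,fy=3.4,interpolation=cv2.INTER_CUBIC))
E
```

```text
t 21.28 TCPguard [-28.67 -34.11 140.96] F [ 0.92  0.45 -0.06] w 59.70771496197592 yaw -98.83119633385544
delta tool m [-0. -0.  0.] roll 0.0 toolx-> [ 0.99 -0.15] tooly-> [-0.15 -0.99]
[ 0.1  -0.03 -0.03]
```

View pics/w21c.png

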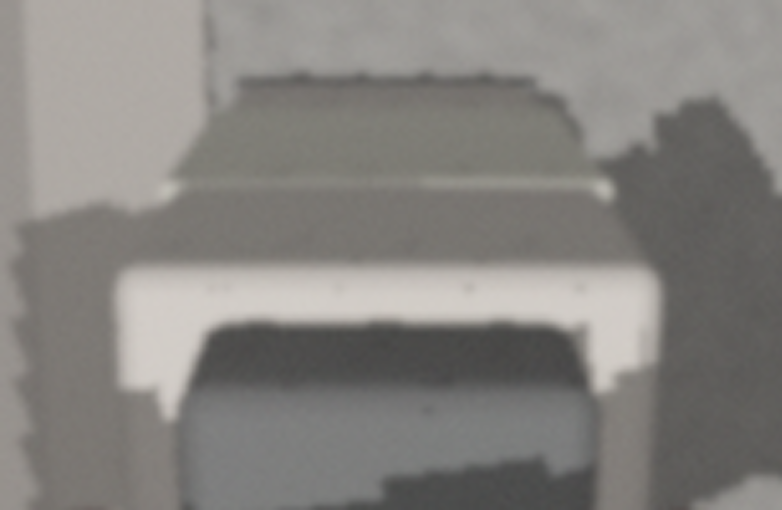

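Request:
move_arm(deltas=[[88, 0, -0.0007, 0, 0], [88, 0, -0.0014, 0, 0], [88, 0, -0.0021, 0, 0]])

```text
t: 21.58
ee_pos: [494.1, 147.3, 140.9]
orientation: [3.131, -0.241, -0.0]
ft_force: [0.5, -1.9, 2.6]
width: 59.4
```

Request:
move_arm(deltas=[[88, 0, -0.0007, 0, 0], [88, 0, -0.0014, 0, 0]])

```text
t: 21.75
ee_pos: [494.3, 148.9, 140.9]
orientation: [3.132, -0.242, -0.0]
ft_force: [-1.2, -2.7, 1.8]
width: 59.3
```

Request:
move_arm(deltas=[[88, 0, -0.0005, 0, 0], [88, 0, -0.001, 0, 0]])

```text
t: 21.92
ee_pos: [494.5, 150.0, 140.9]
orientation: [3.132, -0.242, -0.0]
ft_force: [-0.7, -2.5, 2.5]
width: 60.0
```

```bash
cat > m.py <<'E'
from h import *
import sys
goto(-30,-31,140,yaw=-98.85)
o=get_obs(); print(o['moment'])
w=get_image('wrist'); w=cv2.resize(w,None,fx=1.5,fy=1.5,interpolation=cv2.INTER_CUBIC);cv2.imwrite(f'pics/{sys.argv[1]}.png',cv2.resize(w[180:330,270:500],None,fx=3.4,fy=3.4,interpolation=cv2.INTER_CUBIC))
E
python3 m.py w22c
```

```text
t 21.92 TCPguard [-28.82 -29.79 140.88] F [-0.72 -2.54  2.53] w 59.97773991480705 yaw -98.83007211940725
delta tool m [-0.  0.  0.] roll 0.0 toolx-> [ 0.99 -0.15] tooly-> [-0.15 -0.99]
[-0.93  0.1  -0.01]
```

View pics/w22c.png

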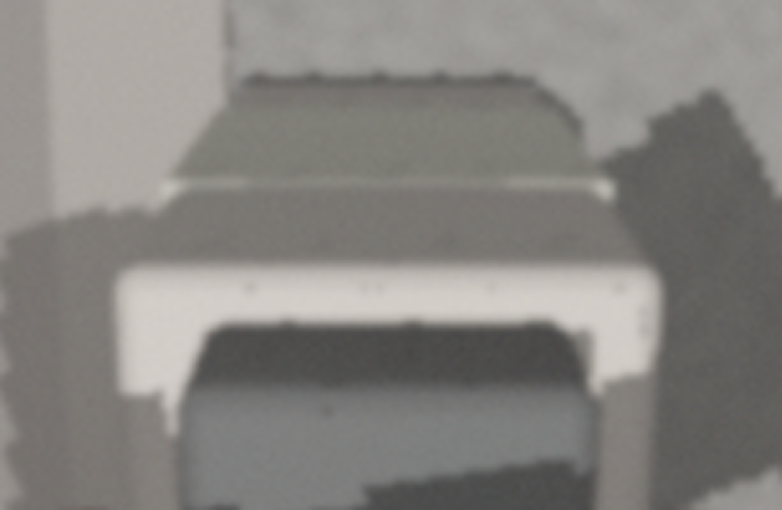

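It slides upright at about 2.5 N, and the gap is now about 2–3 mm.

Request:
move_arm(deltas=[[88, 0, -0.0005, 0, 0], [88, 0, -0.001, 0, 0]])

```text
t: 22.13
ee_pos: [494.7, 151.0, 140.9]
orientation: [3.132, -0.242, -0.0]
ft_force: [0.3, -1.9, 2.8]
width: 59.2
```

Request:
move_arm(deltas=[[88, 0, -0.0004, 0, 0], [88, 0, -0.0008, 0, 0]])

```text
t: 22.3
ee_pos: [494.9, 151.9, 140.9]
orientation: [3.132, -0.242, -0.0]
ft_force: [-0.6, -2.9, 2.7]
width: 59.6
```

```bash
python3 m.py w23c
```

```text
t 22.3 TCPguard [-28.79 -27.89 140.88] F [-0.61 -2.91  2.71] w 59.636190850023745 yaw -98.83114680825575
delta tool m [-0.  0.  0.] roll 0.0 toolx-> [ 0.99 -0.15] tooly-> [-0.15 -0.99]
[-0.95  0.19  0.  ]
```

View pics/w23c.png

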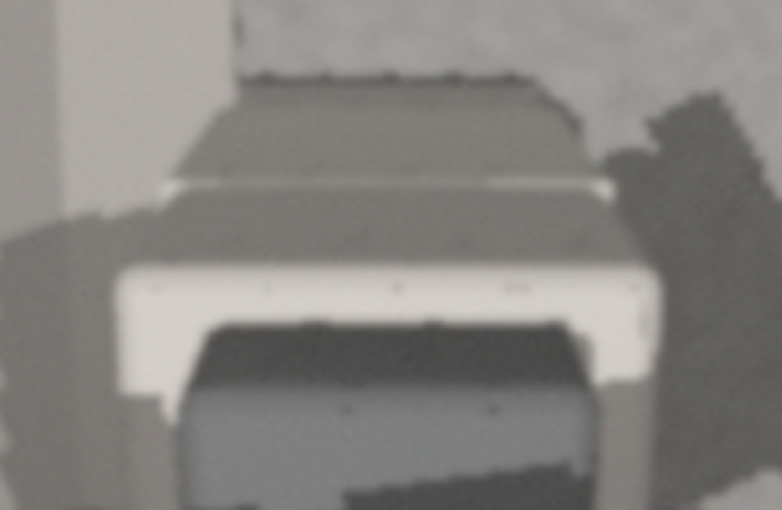

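Nearly touching. I'll take smaller steps and watch the force.

Request:
move_arm(deltas=[[88, 0, -0.0004, 0, 0], [88, 0, -0.0008, 0, 0]])

```text
t: 22.52
ee_pos: [495.0, 152.6, 140.9]
orientation: [3.132, -0.242, -0.0]
ft_force: [-0.4, -2.1, 2.2]
width: 59.4
```

Request:
move_arm(deltas=[[88, 0, -0.0004, 0, 0], [88, 0, -0.0008, 0, 0]])

```text
t: 22.68
ee_pos: [495.1, 153.4, 140.9]
orientation: [-3.132, 0.242, 0.0]
ft_force: [0.1, -2.3, 1.8]
width: 59.7
```

```bash
python3 m.py w24c
```

```text
t 22.68 TCPguard [-28.77 -26.3  140.88] F [ 0.09 -2.32  1.83] w 59.70479454958498 yaw -98.83633224283919
delta tool m [-0.  0.  0.] roll 0.0 toolx-> [ 0.99 -0.15] tooly-> [-0.15 -0.99]
[-0.94  0.18 -0.  ]
```

View pics/w24c.png

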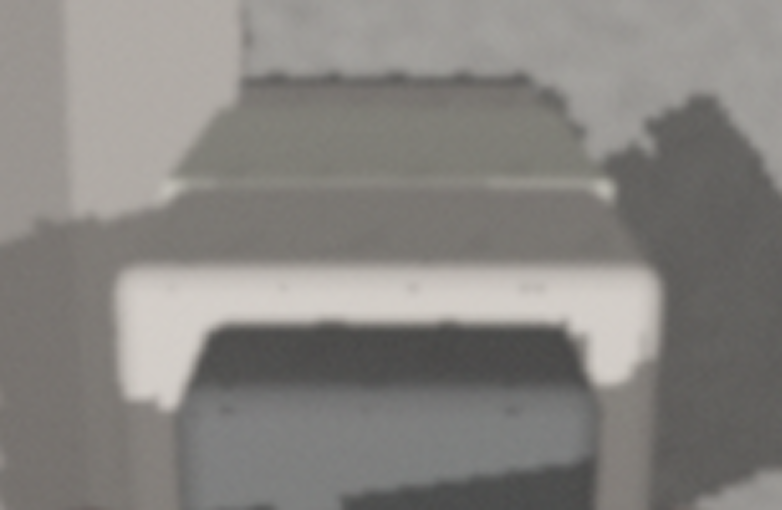

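Request:
move_arm(deltas=[[88, 0, -0.0004, 0, 0], [88, 0, -0.0008, 0, 0]])

```text
t: 22.9
ee_pos: [495.2, 153.8, 140.9]
orientation: [3.131, -0.241, -0.0]
ft_force: [0.2, -6.0, 4.4]
width: 59.7
```

Request:
move_arm(deltas=[[88, 0, -0.0004, 0, 0], [88, 0, -0.0008, 0, 0]])

```text
t: 23.07
ee_pos: [495.2, 154.3, 140.9]
orientation: [3.131, -0.241, -0.0]
ft_force: [-0.2, -6.8, 4.2]
width: 59.6
```

Request:
move_arm(deltas=[[88, 0, -0.0004, 0, 0], [88, 0, -0.0008, 0, 0]])

```text
t: 23.23
ee_pos: [495.3, 155.0, 140.9]
orientation: [3.131, -0.241, -0.001]
ft_force: [-0.7, -6.4, 6.0]
width: 59.8
```

```bash
python3 m.py w25c
```

```text
t 23.23 TCPguard [-28.82 -24.73 140.89] F [-0.65 -6.37  6.  ] w 59.81662825146401 yaw -98.80677688523866
delta tool m [-0.    0.01  0.  ] roll 0.001 toolx-> [ 0.99 -0.15] tooly-> [-0.15 -0.99]
[-2.1   0.27  0.03]
```

View pics/w25c.png

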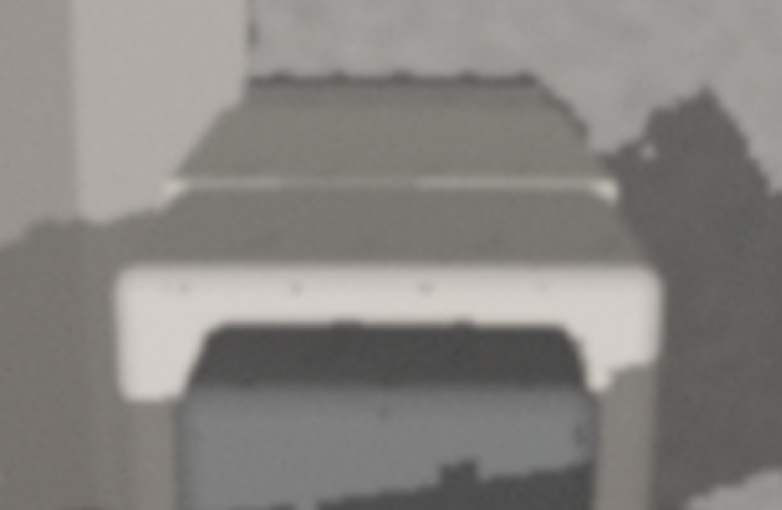

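The foot is pressed on the kerb: the force jumped from 2.3 to about 6.5 N and held for over 0.3 s, which puts roughly 4 N on the kerb. Now I'll release.

Request:
move_arm(deltas=[[84, 0, 0, 0, 0], [78, 0, 0, 0, 0], [70, 0, 0, 0, 0], [60, 0, 0, 0, 0], [45, 0, 0, 0, 0]])

```text
t: 23.7
ee_pos: [495.6, 156.2, 140.8]
orientation: [-3.132, 0.242, -0.0]
ft_force: [0.5, -0.3, -0.2]
width: 70.7
```

Request:
move_arm(deltas=[[30, 0, 0.006, 0, 0], [10, 0, 0.006, 0, 0], [0, 0, 0.006, 0, 0], [0, 0, 0.006, 0, 0], [0, 0, 0.006, 0, 0]])

```text
t: 24.12
ee_pos: [494.6, 149.9, 140.9]
orientation: [-3.132, 0.242, -0.0]
ft_force: [-0.6, -0.4, -0.4]
width: 87.9
```

```bash
python3 m.py w26c; python3 -c "
from h import *
img('wrist','w26',None,1.5)"
```

```text
t 24.12 TCPguard [-28.74 -29.89 140.91] F [-0.6  -0.42 -0.36] w 87.8691096885261 yaw -98.84023862104688
delta tool m [-0.  0.  0.] roll 0.0 toolx-> [ 0.99 -0.15] tooly-> [-0.15 -0.99]
[ 0.05  0.   -0.07]
```

View pics/w26.png

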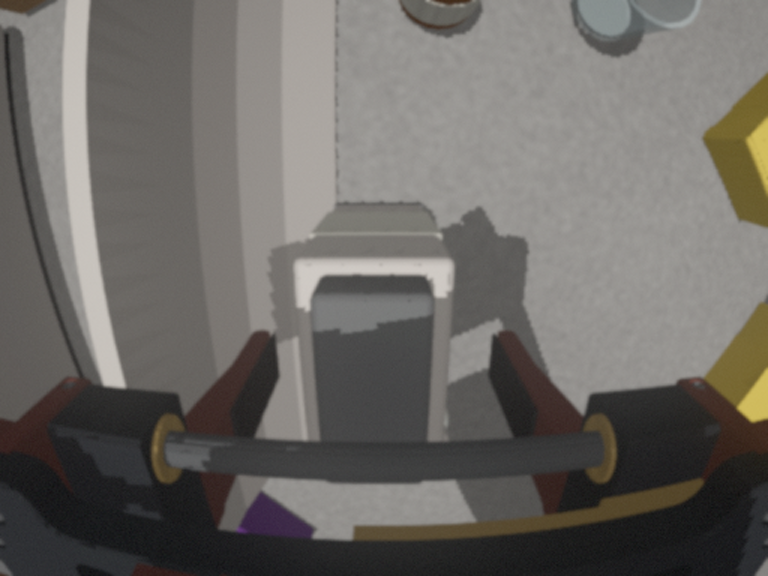

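The fingers are clear on both sides and the foot edge lines up with the kerb (col 337). I'll lift off, then check.

Request:
move_arm(deltas=[[0, 0, 0, -0.02, 0], [0, 0, 0, -0.05, 0], [0, 0, 0, -0.085, 0], [0, 0, 0, -0.115, 0], [0, 0, 0, -0.12, 0]])

```text
t: 24.63
ee_pos: [497.3, 150.7, 266.2]
orientation: [-3.129, 0.242, -0.012]
ft_force: [0.6, 0.4, 0.2]
width: 87.7
```

Request:
move_arm(deltas=[[0, 0, 0.035, 0, 0], [0, 0, 0.07, 0, 0], [0, 0, 0.105, 0, 0], [0, 0, 0.14, 0, 0], [0, 0, 0.16, 0, 0]])

```text
t: 25.05
ee_pos: [468.8, -10.6, 260.3]
orientation: [3.132, -0.243, -0.001]
ft_force: [-0.3, 0.3, -0.5]
width: 87.8
```

```bash
python3 - <<'E'
from h import *
goto(-30,-190,250,yaw=-98.85)
img('side','s27',(110,290,130,330),3.3); img('top','t27',(80,270,80,270),3.1)
for n in ('reagent','beaker','jar','rack','timer','dish','canister'):
  for c in ('side','top'): print(n,c,[(round(d['conf'],2),np.round(d['location'])) for d in place_of(c,n)][:(4 if n=='canister' else 1)])
for y in (-30,-36):
  P=[g2w(-30+sx*45,y+sy*30,z) for z in (0,165) for sx in(-1,1) for sy in(-1,1)]
  print(y,((proj('side',P)-[130,110])*3.3).round().tolist())
  print('top',((proj('top',P[4:])-[80,80])*3.1).round().tolist())
E
```

```text
t 25.05 TCPguard [ -29.53 -192.44  260.3 ] F [-0.27  0.33 -0.48] w 87.83979514999064 yaw -98.87756423781087
delta tool m [-0.   -0.    0.01] roll -0.0 toolx-> [ 0.99 -0.15] tooly-> [-0.15 -0.99]
reagent side [(0.92, array([679.,  84.,  -2.]))]
reagent top [(0.7, array([684.,  86.,   1.]))]
beaker side [(0.8, array([670., -49.,   2.]))]
beaker top [(0.76, array([666., -46.,  -1.]))]
jar side [(0.9, array([366., 140.,  -2.]))]
jar top []
rack side [(0.56, array([ 746., -333.,    3.]))]
rack top [(0.59, array([ 745., -328.,   -1.]))]
timer side [(0.74, array([ 362., -415.,    2.]))]
timer top [(0.74, array([ 369., -415.,    3.]))]
dish side [(0.7, array([527., 178.,   2.]))]
dish top [(0.74, array([ 626., -447.,   -2.]))]
canister side [(0.81, array([496., 155.,  -1.])), (0.62, array([ 251., -139.,   32.])), (0.61, array([ 522., -153.,   30.])), (0.58, array([258., 290.,  25.]))]
canister top [(0.85, array([257., 292.,  34.])), (0.81, array([ 249., -140.,   28.])), (0.56, array([486., 155.,  -4.]))]
-30 [[343.0, 452.0], [292.0, 481.0], [283.0, 408.0], [232.0, 434.0], [341.0, 301.0], [285.0, 327.0], [276.0, 261.0], [222.0, 284.0]]
top [[279.0, 421.0], [206.0, 410.0], [299.0, 311.0], [226.0, 300.0]]
-36 [[348.0, 450.0], [297.0, 478.0], [288.0, 406.0], [237.0, 431.0], [346.0, 299.0], [291.0, 324.0], [282.0, 259.0], [227.0, 282.0]]
top [[287.0, 423.0], [213.0, 411.0], [306.0, 313.0], [233.0, 301.0]]
```

View pics/s27.png

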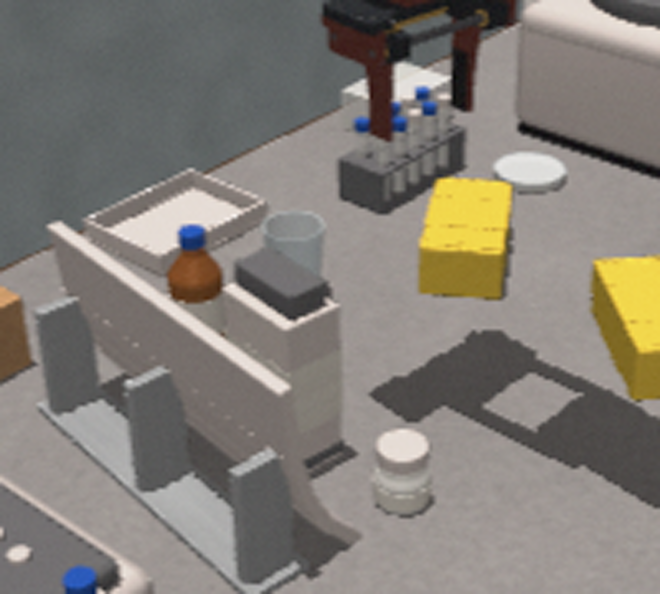

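View pics/t27.png

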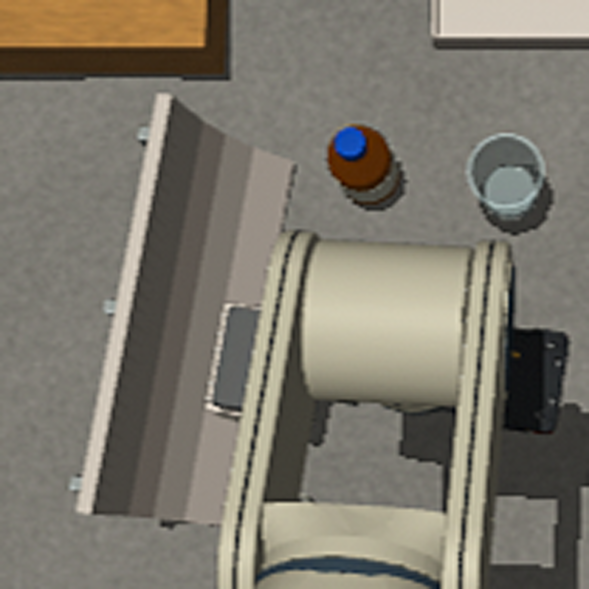

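The canister is upright, and both views fit foot y ≈ -30 mm (side corner (340,304), top corner (206,407)). The bystanders are unmoved. I'll hand in.

```bash
python3 -c "
from workcell import *
print(close_job())"
```

```text
the job is handed in; nothing more can be done
None
```

The white canister with the grey lid now stands upright, its foot snug against the guard's kerb, and the job is handed in at about 25 s of the 72 s allowed.

**What I did**
- I pushed it lid first with low fingertips. It rode up the guard with at most about 7 N read at the wrist (readings at the end of each move only).
- I pulled back with its axis about 0.42 rad from vertical, and it tipped onto its foot by itself, leaving a gap of about 5 mm to the kerb.
- My first attempt at the final push, with loosely set fingers, only tilted it by about 0.045 rad, so I backed off. The gripper body overhangs the fingers and would have tipped it in a plain low push.
- I then clasped the canister lightly from above, which departs from a pure push. I slid it at about 2.5 N until the wrist force rose to about 6.5 N (roughly 4 N on the kerb), held that for over 0.3 s, opened the fingers and withdrew.

**Last checks**
- **Pose:** both camera views fit an upright canister with its foot centre about 30 mm in front of the kerb and about 30 mm sideways of the guard's middle. The side and top networks disagreed by about 10 mm sideways, which is well within the limit.
- **Bystanders:** all were found within about 5 mm of where they started. The jar was not detected in the top view because the arm covered it, and the side network once mistook the guard for the dish.
- **Not measured:** the force on the guard was inferred from the wrist reading only.

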